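# Close the clay strainer's union nut

### The arm

A 6-joint arm with a two-finger parallel gripper is mounted at the origin on the work surface. World frame = base frame: x ahead of the robot, y to its left, z up, the work surface at z = 0. Lengths are in mm, angles in rad, forces in N, time in s.
With the tool pointing down it reaches from about 350 to 725 mm from the base axis. Payload 6 kg.
Tool frame: the origin (TCP) lies on the centre line of the jaws, within the pads' length; the fingertips stand env.tip_extent ahead of it and the grasp point (between the pads) lies 5 mm behind it (env.tip_extent is the distance from the TCP to the fingertips, in mm); z points along the fingers, y is the line along which they close (so a half turn about z gives the same grasp; the last joint's range is limited). The gripper opens to 85 mm and grips with 20 to 120 N. Pads are 22 mm wide; open, the fingers measure 114 mm over their backs; the gripper's body (76 mm by 85 mm) begins 54 mm behind the grasp point. The pads swing forward as they close: fully open they stand 13 mm farther back than shut.
Start: joints at [0.334, 0.04, 0.085, 0, -1.615, -0.334], TCP at [599.977, 0.018, 219.961] pointing down, gripper open.
Joint ranges: [-2.56, 2.56], [-1.29, 2.01], [-1.08, 1.49], [-3.29, 1.98], [-2.81, -0.18], [-2.99, 2.99]. Speed limits (rad/s): [2.57, 2.57, 3.01, 3.14, 3.14, 3.14].

### API

Orientations are given as a unit quaternion [w, x, y, z].
In Python, from bench import env gives the robot as it stands.
- The arm moves only by the tool apply_moves, never from a script. Its argument "rows" is a list of rows, each a list of 3 entries, a list of its own where there are three numbers: the shift along the world's x, y, z in cm, then the turn, a rotation vector about the world's x, y, z in degrees, then the opening, from 0 (shut) to 1 (fully open). In form: [[[tx, ty, tz], [wx, wy, wz], grip], ...]. A call has exactly 5 rows; each row is the pose to reach, as a shift and turn from the pose commanded when the call began; what a row does not reach only later rows make up. A row lasts 1/8 s, in which the tool goes at most 62.5 mm and 10.7 degrees, less where a joint would pass 70% of its speed; a pose out of reach is approached as far as the arm can. A call with a gripper value outside its range is refused whole. The fingers move at their own pace and stop on an object; "grip_force" is the grip in N (left out, the last holds). Time passes only in rows, so rows that repeat a pose let the fingers close, or fill a call up. It gives the time, the measured TCP pose, the force, the opening and the grip force at its end, in the units of the state.
- env.observe(): the state, without advancing time (a new reading comes with each control period).
- env.snapshot(name): name is "scene" or "side" or "wrist"; returns (picture, depth): 480x640x3 uint8, red, green, blue; 480x640 float32, mm along the optical axis (not along the pixel's ray), 0 where there is no reading.
- env.calibration(name): a dict with "vfov" (degrees; the focal length in pixels is half the picture's height over the tangent of half this angle, whatever the lens; pixels are square), "cx", "cy" (the principal point, pixels), "xyz" and "orientation" of the camera in the world; the wrist camera has in their place "mount" (4x4, takes a point from camera to tool coordinates, whose origin is the TCP and whose axes are the flange's). Camera axes: x right, y up, looking along -z (the intrinsics and any distortion apply to the point x, -y, -z); pixel columns grow to the right and rows downward; lengths in mm; the calibration is good to about 2 mm. A picture is of the moment at which its call begins: read the wrist's pose just before it. calibration takes no time and is no camera call.
- env.hand_in(): hands the job in; it is judged then, once.
The state is a dict: "time_s": time; "joint_pos": joint angles; "qvel": joint speeds; "joint_efforts": joint torques, N m; "tool_pos": TCP position; "tool_rot": TCP orientation; "contact_force": force on the tool from outside, world axes, zero at the start; "wrist_torque": the same for the moment, N m; "width": finger opening in mm; "grasp_force": force on a finger pad.
Only numpy, scipy, OpenCV 4.12 (cv2) and the standard library are available. Lean on these libraries where they do the work, as an engineer would, in place of code of your own. Each camera call takes 0.05 s, during which the arm holds its last target. There are 200 camera calls.

### The job

The clay strainer from the studio sink has been emptied and its brass union nut is loose. Push the nut round by its lugs, clockwise seen from above, until it is hand-tight (white-striped lug at the yellow mark, where it suddenly gets stiff) and stop there; then fit the open-ended wrench on the nut's hexagon and, with the wrench only, pull the nut on until the striped lug points at the red mark. Take the wrench off, lay it back on its wooden rest the way it was lying, and leave the mould, bowl and jar where they are.

Things in the scene. Friction and masses are not known exactly. Their poses are not given: they have to be found in the camera images.
- strainer: Low round white plastic strainer screwed to the bench; grey lid 160 mm across, its top 60 mm above the bench. Origin at bench level under its centre, on the nut's vertical axis. A white pipe, 24 mm across, rises through the nut to 128 mm above the bench; a pipe stub (46 mm across, axis 27 mm high) sticks out along +x to 105 mm, flat steel feet 8 mm high to 100 mm either side
- nut: Captive brass union nut turning on the vertical axis; origin on it at lid-top height. Round collar of radius 36 mm, 8 to 24 mm above the origin, with three lugs at the same height, 120 degrees apart, 14 mm wide, reaching to radius 66 mm. The nut's +x axis runs along the lug with the white stripe. Clockwise from above tightens
- thread (a joint): How far the nut has been run on by hand, rad: 0 loosest, 1.5 hand-tight (stop; the striped lug is then at the yellow mark). Needs 0.18 N m. Grows clockwise from above
- gland (a joint): How far the nut has been tightened past hand-tight, squeezing the seal, rad: 0 at the yellow mark, 0.6 at the red mark, 1.0 end stop. Needs 0.8 N m and stays where it is left. Grows clockwise from above; the nut's whole turn is thread + gland
- wrench: Loose steel open-ended wrench, 12 mm thick, 0.25 kg; origin on its underside at the jaw opening's centre (where the hexagon's axis goes). Mouth towards +x, 48.5 mm wide, flared tips 30 mm ahead of the origin, throat 29 mm behind it, head 72 mm wide. Handle 14 mm wide, along -x to 190 mm. It fits with its x axis along a hexagon corner (play 0.1 rad either way), on or just over the collar
- rest: Fixed wooden wrench rest, 230 by 80 mm, origin under its centre at bench level: 8 mm base with two flat blocks, tops 34 mm above the bench, one 45 to 115 mm along +x under the wrench's head, one 77 to 107 mm along -x under the handle's end. The wrench lies along the rest's x axis, mouth to +x
- rest_head (a point): Point on the top of the rest's head block (34 mm above the bench, 80 mm along the rest's +x) where the wrench's origin lies when it is on its rest
- mould: Bystander: white plaster press mould, 120 by 100 by 45 mm, 0.9 kg, origin under its centre
- bowl: Bystander: yellow plastic bowl, 120 mm across, 50 mm high, origin under its centre
- jar: Bystander: closed blue glaze jar, 70 mm across, 85 mm high, origin under its centre
- red_mark (a point): Red mark on the lid's rim, 72 mm from the axis, on the strainer's +x side: where the striped lug must point at the end
- yellow_mark (a point): Yellow mark on the lid's rim, 72 mm from the axis, 0.6 rad counter-clockwise of the red one: where the striped lug points when hand-tight
- hexagon (a point): Foot of the nut's hexagon, on the axis on the flat collar top (84 mm above the bench). The hexagon is 46 mm across flats and 22 mm tall; the nut's x axis passes through a corner, so its corners lie every 60 degrees from the striped lug
- wrench_grip (a point): Good grip on the wrench's handle, 110 mm behind its origin (along -x), mid-thickness; here the fingers have room on the rest
Mind the look-alikes: they are no part of the job. What is shaped like the wrench but purple is not meant. Of the things that look like the strainer, the larger one is meant.

How it is judged:
By the outcome, as a careful person would: the job done as asked, in the order asked, and still so for the second after the job is handed in, with the robot touching nothing.
It also fails if it takes over 64 s, if anything falls off the work surface, if the arm or the gripper's body presses on something with over 40 N, if the wrist force passes 120 N, or if a joint passes its speed limit or range.

## Working session

There is one attempt and no reset: what is moved stays moved. The work goes in short steps, Python scripts to look and compute and a tool call to move; the robot and the scene stay as the last step left them, time stands still between calls to the robot, and variables do not carry over. Pictures are saved under pics/ and viewed, at most 10 in all, crops included, and the job is handed in when it is done.

Besides the shell and the picture viewer there is one more tool, called after "Emit:" as name([rows], argument=value, ...), one row to a line, values as JSON. apply_moves: Moves the arm, as the interface text tells. Its arguments: {"type":"object","properties":{"rows":{"type":"array"},"grip_force":{"type":"number"}},"required":["rows"]}

```bash
ls; mkdir -p pics
python3 - <<'E'
from bench import env
import cv2,numpy as np
s=env.observe(); print(s, env.tip_extent)
for n in ["scene","side","wrist"]:
    print(n, env.calibration(n))
    p,d=env.snapshot(n); cv2.imwrite(f"pics/{n}0.png",p[:,:,::-1]); np.save(f"pics/{n}0.npy",d)
E
```

```text
pics
{'time_s': 0.0, 'joint_pos': array([ 3.33697762e-01,  4.08067942e-02,  8.37944638e-02, -4.54804870e-04,
       -1.61549736e+00, -3.33687253e-01]), 'qvel': array([ 2.16726322e-04,  4.25102065e-05,  3.01034507e-05,  9.96874684e-05,
       -9.95582742e-05, -1.04638125e-03]), 'joint_efforts': array([-7.27207535e-04, -3.68200672e+01,  3.47413230e+01,  6.93227157e+00,
       -5.48646509e-03, -9.47124363e-06]), 'tool_pos': array([5.99648404e+02, 7.51332615e-02, 2.18974468e+02]), 'tool_rot': array([ 6.71592360e-04,  7.07117267e-01, -7.07095740e-01, -5.78339688e-04]), 'contact_force': array([-1.75208724, -0.66233499,  0.73049093]), 'wrist_torque': array([-0.02216607,  0.0122863 , -0.0085059 ]), 'grasp_force': 0.0, 'width': 85.14113140499603} 14.0
scene {'vfov': 56.14093113804279, 'cx': 319.6144741428233, 'cy': 240.56207218261886, 'xyz': array([1379.87462834, -143.57707518,  815.07591909]), 'orientation': array([0.64075913, 0.29559012, 0.28605753, 0.64824788])}
side {'vfov': 57.63710610972771, 'cx': 311.8792895856109, 'cy': 245.1960109668596, 'xyz': array([ 519.45185849, -993.68557139,  719.12330436]), 'orientation': array([ 8.86911802e-01,  4.61761467e-01, -2.52186532e-04, -1.27960824e-02])}
wrist {'vfov': 68.85802961752734, 'cx': 318.7180934851368, 'cy': 242.9968410210906, 'mount': array([[-8.58427515e-04,  9.51061337e-01,  3.09000965e-01,
         7.93679738e+01],
       [ 9.99999540e-01,  6.84456861e-04,  6.71411051e-04,
        -6.57788747e-01],
       [ 4.27055261e-04,  3.09001399e-01, -9.51061487e-01,
        -1.54197989e+02],
       [ 0.00000000e+00,  0.00000000e+00,  0.00000000e+00,
         1.00000000e+00]])}
```

View pics/scene0.png

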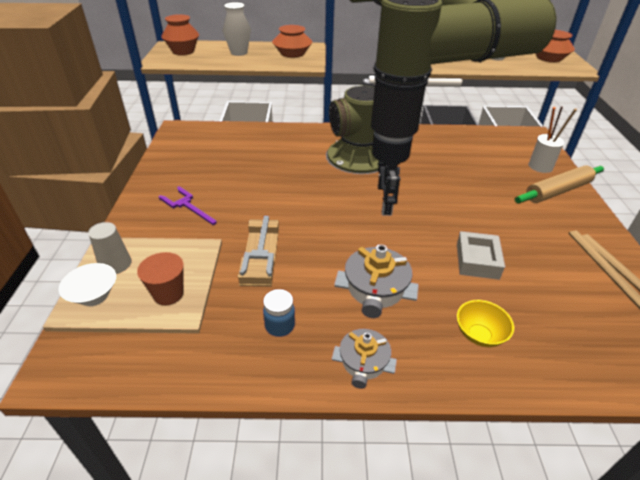

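View pics/side0.png

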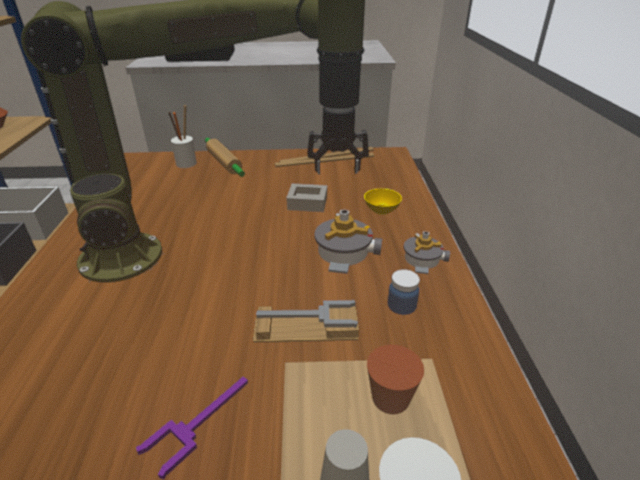

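Candidates: strainers in scene view at (379,272), which is large, and (366,352), which is small, so the first is meant. Wrenches: grey on its rest at (262,245) and purple at (190,205), so the grey one is meant. The side view agrees: large strainer (343,240), grey wrench (310,313).

```bash
cat > h.py <<'E'
import numpy as np, cv2
from bench import env
from scipy.spatial.transform import Rotation as R
def rot(q): return R.from_quat([q[1],q[2],q[3],q[0]]).as_matrix()
def cam(n,st=None):
    c=env.calibration(n); f=240/np.tan(np.radians(c["vfov"]/2))
    if n=="wrist":
        T=np.eye(4);T[:3,:3]=rot(st["tool_rot"]);T[:3,3]=st["tool_pos"];M=T@c["mount"]
        return f,c["cx"],c["cy"],M[:3,:3],M[:3,3]
    return f,c["cx"],c["cy"],rot(c["orientation"]),np.array(c["xyz"])
def ray(C,u,v):
    f,cx,cy,Rm,t=C; uv=np.atleast_2d(np.c_[u,v]).astype(float)
    d=np.c_[(uv[:,0]-cx)/f,-(uv[:,1]-cy)/f,-np.ones(len(uv))]@Rm.T
    return t,d
def plane(C,u,v,z):
    t,d=ray(C,u,v); return t+d*((z-t[2])/d[:,2])[:,None]
def tri(obs):
    A=np.zeros((3,3));b=np.zeros(3)
    for C,u,v in obs:
        t,d=ray(C,u,v);d=d[0]/np.linalg.norm(d[0]);P=np.eye(3)-np.outer(d,d);A+=P;b+=P@t
    p=np.linalg.solve(A,b); return p
def cloud(C,D):
    v,u=np.mgrid[:480,:640]; t,d=ray(C,u.ravel(),v.ravel())
    return (t+d*D.ravel()[:,None]).reshape(480,640,3)
def snap(n,tag):
    st=env.observe(); p,d=env.snapshot(n); cv2.imwrite(f"pics/{tag}.png",p[:,:,::-1]); np.save(f"pics/{tag}.npy",d)
    return cam(n,st),p,d
E
python3 - <<'E'
from h import *
for n,(u0,u1,v0,v1),(w0,w1,x0,x1) in [("scene",(330,425,235,320),(230,290,205,295)),("side",(305,390,200,275),(245,365,290,345))]:
    C=cam(n);D=np.load(f"pics/{n}0.npy");P=cloud(C,D);I=cv2.imread(f"pics/{n}0.png")
    S=P[v0:v1,u0:u1].reshape(-1,3)
    for a,b in [(120,135),(55,65)]:
        q=S[(S[:,2]>a)&(S[:,2]<b)]
        print(n,a,len(q),np.median(q,0),q.min(0),q.max(0))
    H=cv2.cvtColor(I,cv2.COLOR_BGR2HSV).astype(int)[v0:v1,u0:u1];Q=P[v0:v1,u0:u1]
    for c,m in [("red",((H[...,0]<8)|(H[...,0]>172))&(H[...,1]>130)),("yellow",(abs(H[...,0]-24)<6)&(H[...,1]>200)),("white",(H[...,1]<40)&(H[...,2]>200))]:
        vv,uu=np.nonzero(m); 
        k,l,st,ce=cv2.connectedComponentsWithStats(m.astype(np.uint8))
        print(c,[(st[i,4],(ce[i]+[u0,v0]).round(1),np.median(Q[l==i],0).round()) for i in range(1,k) if st[i,4]>3])
    W=P[x0:x1,w0:w1]; q=W.reshape(-1,3); hz=cv2.cvtColor(I,cv2.COLOR_BGR2HSV).astype(int)[x0:x1,w0:w1]
    m=(hz[...,1]<70)&(W[...,2]>25)&(W[...,2]<70); w=W[m]; print("wr",len(w),w.mean(0),np.percentile(w[:,2],[5,50,95]))
    r=cv2.fitLine(w[:,:2].astype(np.float32),cv2.DIST_L2,0,.01,.01).ravel(); dr=r[:2]; t=(w[:,:2]-r[2:])@dr; print(r,w[t.argmin()],w[t.argmax()])
    m2=(hz[...,1]>=70)&(W[...,2]>25)&(W[...,2]<45); print(np.median(W[m2],0))
    cv2.imwrite(f"pics/{n}c.png",cv2.resize(I[v0-10:v1+10,u0-10:u1+10],None,fx=5,fy=5,interpolation=cv2.INTER_CUBIC))
E
```

```text
scene 120 84 [625.01850097   4.29555311 126.72870061] [611.68036345  -7.08052592 120.34956265] [634.58736777  16.56532929 129.12794504]
scene 55 1574 [648.45389579  -1.27266883  58.78832188] [541.77540115 -74.21399927  55.04687914] [702.09806721  83.08341165  64.59206738]
red [(np.int32(15), array([374.5, 291.1]), array([694., -10.,  60.]))]
yellow [(np.int32(8), array([393.2, 290.1]), array([691.,  32.,  61.]))]
white [(np.int32(7), array([376.9, 247.1]), array([620.,  -5., 127.])), (np.int32(33), array([399.9, 258.7]), array([611.,  55.,  84.])), (np.int32(35), array([373.3, 297.7]), array([697., -12.,  42.]))]
wr 615 [ 545.36974111 -285.55536393   43.22615822] [36.41199379 44.0261195  46.49724426]
[ 9.9969381e-01 -2.4743656e-02  5.4536975e+02 -2.8555536e+02] [ 407.0793539  -282.30953977   43.88673473] [ 627.12592019 -321.3307       43.948579  ]
[ 588.43678497 -293.10249913   32.23223885]
side 120 55 [619.72175276  -3.45287849 127.13763852] [607.7086779  -11.60966839 120.13383879] [631.28133985  12.80122902 130.48547567]
side 55 948 [614.08936398 -30.6954242   59.62774936] [540.4379553  -78.79285013  55.00715698] [698.67189163  73.54922051  63.42414577]
red [(np.int32(7), array([370.4, 235.3]), array([694., -11.,  59.]))]
yellow [(np.int32(173), array([379.3, 203.7]), array([757., 244.,  17.])), (np.int32(5), array([366.6, 226.6]), array([689.,  30.,  60.]))]
white []
wr 1002 [ 536.04387948 -292.22035477   43.70238637] [36.37240486 44.83016713 47.35893057]
[ 9.9871939e-01 -5.0592620e-02  5.3604388e+02 -2.9222037e+02] [ 404.11818952 -283.45782502   44.39286362] [ 625.87867821 -312.69794474   32.07933696]
[ 573.96486021 -298.01316485   33.65821134]
```

View pics/scenec.png

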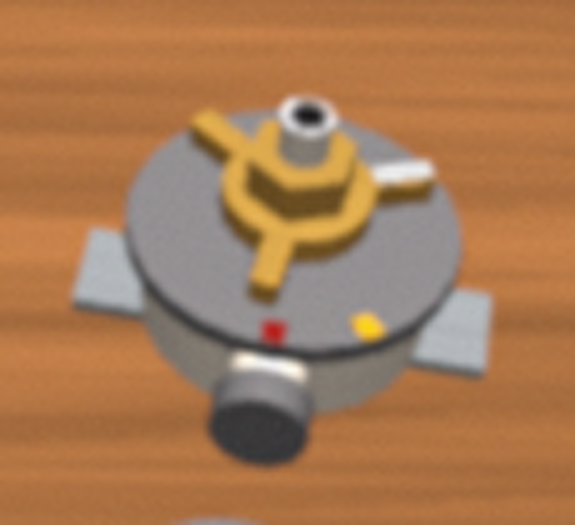

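View pics/wrist0.png

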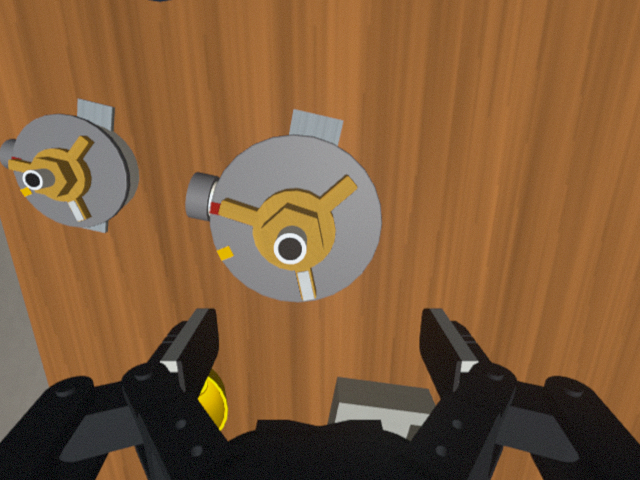

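The wrist view shows the large strainer: pipe about (290,247), red mark (216,208), yellow mark (225,253), striped lug (305,285).

Run:
```python
from h import *
st=env.observe();C=cam("wrist",st);D=np.load("pics/wrist0.npy");I=cv2.imread("pics/wrist0.png");P=cloud(C,D)
H=cv2.cvtColor(I,cv2.COLOR_BGR2HSV).astype(int)
reg=np.zeros((480,640),bool);reg[125:310,185:390]=1
def comp(m,mn=15):
    k,l,s,c=cv2.connectedComponentsWithStats((m&reg).astype(np.uint8));return [(s[i,4],c[i],l==i) for i in range(1,k) if s[i,4]>mn]
red=comp(((H[...,0]<8)|(H[...,0]>172))&(H[...,1]>130));yel=comp((abs(H[...,0]-24)<6)&(H[...,1]>200));wh=comp((H[...,1]<25)&(H[...,2]>190))
lid=(H[...,1]<40)&(H[...,2]>90)&(H[...,2]<160)&reg&(abs(P[...,2]-60)<5)
cnt=max(cv2.findContours(lid.astype(np.uint8),0,1)[0],key=cv2.contourArea)
h=cv2.convexHull(cnt)[:,0]; q=plane(C,h[:,0],h[:,1],60)
A=np.c_[2*q[:,:2],np.ones(len(q))];x=np.linalg.lstsq(A,(q[:,:2]**2).sum(1),rcond=None)[0]
print("lid",x[:2],np.sqrt(x[2]+x[0]**2+x[1]**2),np.median(P[lid],0))
for n,L,z in [("red",red,60),("yel",yel,60),("wh",wh,84),("whpipe",wh,128)]:
    for a,c,m in L: 
        p=plane(C,c[0],c[1],z)[0]; print(n,a,c.round(1),p.round(1),np.median(P[m],0).round(1), "ang",np.arctan2(*(p[:2]-x[:2])[::-1]).round(3))
```

```text
lid [621.62327395   3.670243  ] 78.83626257162817 [621.72279215 -12.90178909  60.29670129]
red 91 [214.4 207.8] [695.4 -11.4  60. ] [695.  -11.5  61.2] ang -0.201
yel 133 [224.4 252.9] [690.   32.3  60. ] [689.8  31.8  61.3] ang 0.396
wh 40 [210.8 196.1] [690.3 -26.5  84. ] [702.6 -19.9  44.2] ang -0.414
wh 334 [289.7 247.8] [625.7  19.   84. ] [621.9   3.5 128.3] ang 1.309
wh 288 [305.4 285.6] [612.5  55.2  84. ] [612.7  54.4  85.3] ang 1.745
whpipe 40 [210.8 196.1] [676.6 -34.5 128. ] [702.6 -19.9  44.2] ang -0.607
whpipe 334 [289.7 247.8] [621.9   4.1 128. ] [621.9   3.5 128.3] ang 0.934
whpipe 288 [305.4 285.6] [610.7  34.7 128. ] [612.7  54.4  85.3] ang 1.908
```

Emit:
apply_moves([
  [[-0.3,1.1,-1.5],[0,0,10],0],
  [[-0.6,2.2,-3],[0,0,20],0],
  [[-1,3.3,-5],[0,0,30],0],
  [[-1.3,4.4,-7],[0,0,41],0],
  [[-1.3,4.4,-7],[0,0,41],0],
], grip_force=40)

```text
time_s: 0.78
tool_pos: [585.9, 44.3, 147.9]
tool_rot: [0.001, 0.91, -0.415, -0.002]
contact_force: [0.7, -0.3, -0.5]
width: -0.1
grasp_force: 0.0
```

Emit:
apply_moves([
  [[0,0,0],[0,0,0],0],
  [[0,0,-2],[0,0,0],0],
  [[0,0,-4],[0,0,0],0],
  [[0,0,-6.6],[0,0,0],0],
  [[0,0,-6.6],[0,0,0],0],
])

```text
time_s: 1.4
tool_pos: [585.1, 43.4, 80.5]
tool_rot: [0.002, 0.91, -0.415, -0.002]
contact_force: [-1.2, -0.3, 1.3]
width: 0.4
grasp_force: 0.0
```

Run:
```python
from h import *
C,p,d=snap("wrist","w1"); s=env.observe(); print(s["tool_pos"],s["tool_rot"],s["contact_force"],s["width"],s["time_s"])
```

```text
[586.26814808  43.48649439  82.64668782] [ 1.13260665e-03  9.09818017e-01 -4.15004988e-01 -8.67508833e-04] [0.16019639 0.21807016 1.00859617] 0.11818561484654905 1.45
```

View pics/w1.png

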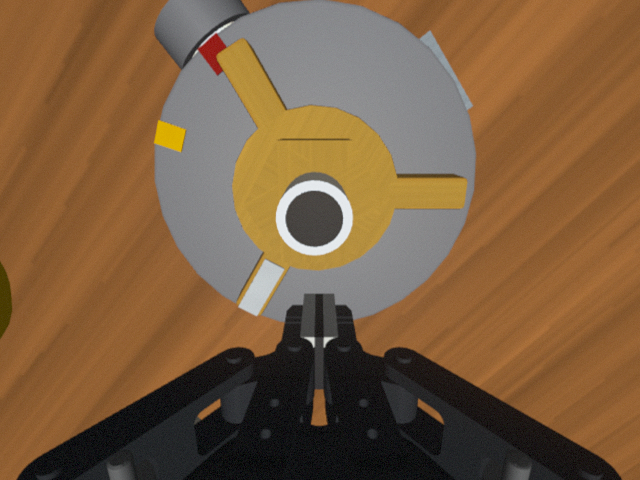

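Fingers closed at about (318,330), clear of the striped lug at (262,285) and on its counter-clockwise side. I'll push along an arc.

Emit:
apply_moves([
  [[0.64,0.47,0],[0,0,-8.6],0],
  [[1.34,0.84,0],[0,0,-17.2],0],
  [[2.09,1.11,0],[0,0,-25.8],0],
  [[2.87,1.26,0],[0,0,-34.4],0],
  [[3.66,1.29,0],[0,0,-43],0],
])

```text
time_s: 2.08
tool_pos: [624.5, 57.0, 85.5]
tool_rot: [0.001, -0.693, 0.721, -0.001]
contact_force: [0.7, -0.7, 0.4]
width: 0.0
grasp_force: 0.0
```

```bash
cat >> h.py <<'E'
AX=np.array([621.8,3.9])
def stripe(tag):
    C,p,d=snap("wrist",tag); H=cv2.cvtColor(p,cv2.COLOR_RGB2HSV).astype(int);P=cloud(C,d)
    m=((H[...,1]<30)&(H[...,2]>170)&(abs(P[...,2]-84)<6)).astype(np.uint8)
    k,l,s,c=cv2.connectedComponentsWithStats(m)
    pip=((H[...,1]<30)&(H[...,2]>170)&(abs(P[...,2]-128)<5)).astype(np.uint8)
    pc=None
    if pip.any():
        hull=cv2.convexHull(np.argwhere(pip)[:,::-1].astype(np.int32)); (u,v),r=cv2.minEnclosingCircle(hull); pc=plane(C,u,v,128)[0,:2]
    for i in range(1,k):
        if s[i,4]>60:
            uv=np.argwhere(l==i)[:,::-1]; Q=plane(C,uv[:,0],uv[:,1],84)[:,:2]
            q=Q.mean(0); w=np.linalg.eigh(np.cov(Q.T))[1][:,1]
            out=[("len",s[i,4],"r",np.linalg.norm(q-AX).round(1),"ang",np.arctan2(*(q-AX)[::-1]).round(3))]
            if pc is not None: out.append(("pipe",pc.round(1),"ang",np.arctan2(*(q-pc)[::-1]).round(3)))
            print(*out,"dir",np.arctan2(w[1],w[0]).round(3))
    for n,mm in [("yel",(abs(H[...,0]-24)<6)&(H[...,1]>200)&(abs(P[...,2]-60)<4)),("red",((H[...,0]<8)|(H[...,0]>172))&(H[...,1]>130)&(abs(P[...,2]-60)<4))]:
        k,l,s,c=cv2.connectedComponentsWithStats(mm.astype(np.uint8))
        if k>1:
            i=1+s[1:,4].argmax(); q=plane(C,*c[i],60)[0,:2]; print(n,s[i,4],q.round(1),np.arctan2(*(q-AX)[::-1]).round(3),"rel pipe" if pc is not None else "", np.arctan2(*(q-pc)[::-1]).round(3) if pc is not None else "")
    st=env.observe(); print(st["tool_pos"].round(1),st["contact_force"].round(1),st["time_s"])
E
python3 - <<'E'
from h import *
stripe("w2")
E
```

```text
('len', np.int32(848), 'r', np.float64(49.7), 'ang', np.float64(1.766)) ('pipe', array([621.8,   4.1]), 'ang', np.float64(1.766)) dir 1.88
yel 447 [689.5  32. ] 0.393 rel pipe 0.39
red 289 [696.  -10.6] -0.193 rel pipe -0.196
[625.1  57.   85.3] [-1.1 -0.2 -0.7] 2.125
```

View pics/w2.png

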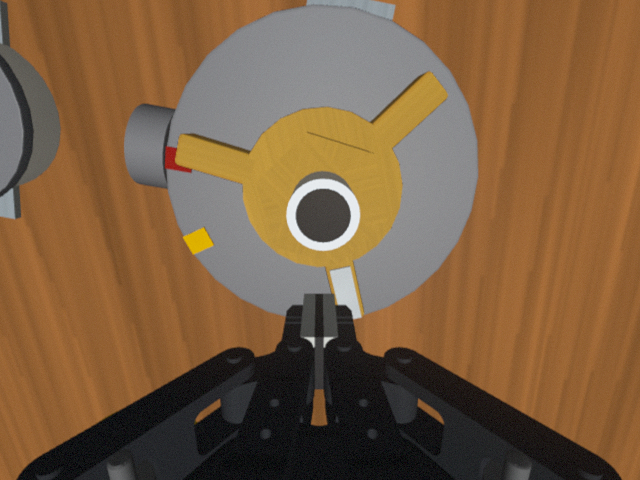

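The finger at (318,330) has passed over the lug at (345,290) without moving it. I'll check the real fingertip height from depth.

Run:
```python
from h import *
st=env.observe();C=cam("wrist",st);P=cloud(C,np.load("pics/w2.npy"));print(env.tip_extent)
for v in range(285,345,6): print(v,P[v,[305,312,326,333]].round(0).tolist())
f,cx,cy,Rm,t=C
for e in (0,14,-15):
  c=Rm.T@(st["tool_pos"]+[0,0,-e]-t); print(e,cx-f*c[0]/c[2],cy+f*c[1]/c[2])
```

```text
14.0
285 [[634.0, 60.0, 60.0], [630.0, 61.0, 60.0], [622.0, 61.0, 61.0], [619.0, 50.0, 85.0]]
291 [[634.0, 64.0, 61.0], [630.0, 64.0, 61.0], [622.0, 64.0, 61.0], [619.0, 53.0, 85.0]]
297 [[631.0, 45.0, 104.0], [628.0, 45.0, 105.0], [622.0, 46.0, 105.0], [619.0, 46.0, 105.0]]
303 [[631.0, 45.0, 110.0], [628.0, 46.0, 110.0], [622.0, 46.0, 110.0], [619.0, 47.0, 108.0]]
309 [[631.0, 45.0, 116.0], [628.0, 45.0, 116.0], [622.0, 46.0, 114.0], [620.0, 46.0, 114.0]]
315 [[631.0, 46.0, 119.0], [628.0, 46.0, 120.0], [622.0, 46.0, 119.0], [620.0, 46.0, 119.0]]
321 [[630.0, 46.0, 124.0], [628.0, 46.0, 124.0], [623.0, 46.0, 124.0], [620.0, 46.0, 124.0]]
327 [[630.0, 45.0, 129.0], [628.0, 46.0, 128.0], [623.0, 45.0, 129.0], [620.0, 46.0, 128.0]]
333 [[630.0, 46.0, 131.0], [628.0, 45.0, 133.0], [623.0, 46.0, 133.0], [620.0, 46.0, 133.0]]
339 [[630.0, 45.0, 137.0], [628.0, 47.0, 134.0], [623.0, 47.0, 134.0], [620.0, 45.0, 137.0]]
0 320.3525415799142 299.8738755987251
14 320.29817868737547 287.55474417004666
-15 320.4210258473064 315.39304044448966
```

Run:
```python
from h import *
c=env.calibration("wrist")
f=240/np.tan(np.radians(c["vfov"]/2))
for tag,cols in [("wrist0",(205,212,428,435)),("w1",(312,326)),("w2",(312,326))]:
    D=np.load(f"pics/{tag}.npy")
    for u in cols:
        for v in range(280,330,1):
            z=D[v,u]
            q=c["mount"]@np.array([(u-c["cx"])/f*z,-(v-c["cy"])/f*z,-z,1])
            if abs(z)<160 and z>0: print(tag,u,v,q[:3].round(1)); break
```

```text
wrist0 205 308 [ 11.4 -46.2 -29.2]
wrist0 212 308 [ 11.1 -43.6 -28.6]
wrist0 428 308 [ 11.8  42.6 -29.9]
wrist0 435 308 [ 11.1  45.8 -28.7]
w1 312 293 [ 10.6  -3.7 -14.1]
w1 326 293 [ 11.    2.4 -14.8]
w2 312 293 [ 10.9  -3.7 -14.7]
w2 326 293 [ 11.4   2.4 -15.6]
```

Run:
```python
from h import *
for n in ("scene","side"):
    C,p,d=snap(n,n+"2");P=cloud(C,d)
    m=(np.hypot(P[...,0]-625,P[...,1]-57)<22)&(P[...,2]>62)&(P[...,2]<260)
    v,u=np.nonzero(m); g=p[m].astype(int)
    dark=g.max(1)<90
    z=P[m][:,2]; print(n,np.sort(z[dark])[:12].round(),u[dark].min(),u[dark].max(),v[dark].min(),v[dark].max())
    f,cx,cy,Rm,t=C
    for zz in (71,100):
        c=Rm.T@(np.array([625,57,zz])-t); print(zz,cx-f*c[0]/c[2],cy+f*c[1]/c[2])
    cv2.imwrite(f"pics/{n}2c.png",cv2.resize(p[180:300,310:450,::-1],None,fx=4,fy=4,interpolation=2))
a=cv2.imread("pics/scene2c.png");b=cv2.imread("pics/side2c.png");cv2.imwrite("pics/c2.png",cv2.resize(np.hstack([a,b]),(800,343)))
```

```text
scene [ 96.  97. 102. 103. 104. 104. 105. 105. 106. 106. 106. 107.] 400 418 223 261
71 400.8274024508765 266.64026364274156
100 402.5333550386441 257.71957972524564
side [109. 109. 110. 111. 111. 111. 112. 112. 112. 113. 113. 113.] 337 352 176 209
71 343.27645151535035 219.10666978371762
100 343.5873768185295 210.23571688529074
```

View pics/c2.png

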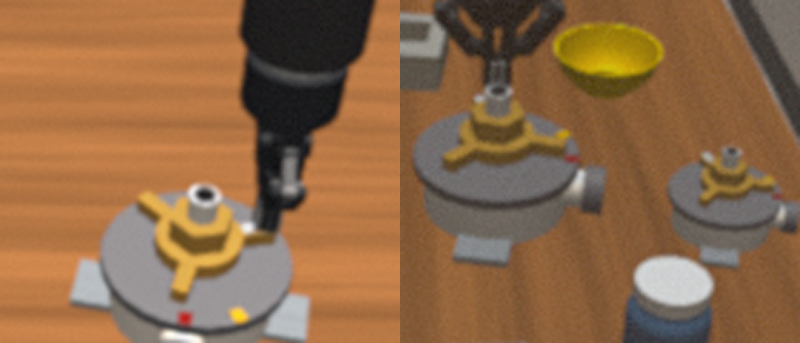

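Both side views confirm the fingertips are at about z = 100 mm (scene pixel (402,258)), which is 15 mm above the reported TCP and not 14 below it. I'll go back and descend 31 mm more.

Emit:
apply_moves([
  [[-0.85,-0.1,0],[0,0,10],0],
  [[-1.7,-0.3,0],[0,0,20],0],
  [[-2.6,-0.65,0],[0,0,30],0],
  [[-3.3,-1.0,0],[0,0,38],0],
  [[-3.3,-1.0,-1.2],[0,0,38],0],
])

```text
time_s: 2.85
tool_pos: [591.2, 47.0, 73.5]
tool_rot: [-0.001, 0.891, -0.453, 0.001]
contact_force: [0.9, 0.3, 0.2]
width: 0.2
grasp_force: 0.0
```

Emit:
apply_moves([
  [[0,0,-0.7],[0,0,0],0],
  [[0,0,-1.3],[0,0,0],0],
  [[0,0,-1.9],[0,0,0],0],
  [[0,0,-1.9],[0,0,0],0],
  [[0,0,-1.9],[0,0,0],0],
])

```text
time_s: 3.48
tool_pos: [590.5, 46.9, 52.9]
tool_rot: [0.0, 0.891, -0.454, -0.0]
contact_force: [-0.3, -0.3, -0.9]
width: 0.3
grasp_force: 0.4
```

Run:
```python
from h import *
stripe("w3")
P=cloud(cam("wrist",env.observe()),np.load("pics/w3.npy")); print(P[294:300,[312,326]].round().tolist())
c=np.array([590.7,46.9])
for seq in ([2.07,1.94,1.81,1.68,1.55],[1.42,1.29,1.16,1.03,.9]):
  b=c
  for a in seq:
    q=AX+53*np.array([np.cos(a),np.sin(a)]); print(a,((q-b)/10).round(2)); 
  c=q
```

```text
('len', np.int32(1508), 'r', np.float64(51.8), 'ang', np.float64(1.76)) ('pipe', array([622. ,   4.2]), 'ang', np.float64(1.765)) dir 1.767
yel 889 [689.5  32.1] 0.394 rel pipe 0.391
red 653 [695.6 -10.5] -0.193 rel pipe -0.197
[590.5  46.9  53. ] [-1.   0.9  0.2] 3.525
[[[610.0, 24.0, 106.0], [607.0, 22.0, 106.0]], [[610.0, 25.0, 106.0], [600.0, 30.0, 84.0]], [[604.0, 34.0, 85.0], [599.0, 31.0, 84.0]], [[603.0, 35.0, 84.0], [599.0, 31.0, 85.0]], [[600.0, 39.0, 73.0], [595.0, 36.0, 73.0]], [[600.0, 39.0, 74.0], [596.0, 35.0, 75.0]]]
2.07 [0.57 0.35]
1.94 [1.2  0.64]
1.81 [1.85 0.85]
1.68 [2.53 0.97]
1.55 [3.22 1.  ]
1.42 [ 0.69 -0.06]
1.29 [ 1.36 -0.21]
1.16 [ 2.01 -0.44]
1.03 [ 2.62 -0.76]
0.9 [ 3.18 -1.15]
```

Emit:
apply_moves([
  [[0.57,0.35,0],[0,0,-7.4],0],
  [[1.2,0.64,0],[0,0,-14.9],0],
  [[1.85,0.85,0],[0,0,-22.3],0],
  [[2.53,0.97,0],[0,0,-29.8],0],
  [[3.22,1.0,0],[0,0,-37.2],0],
])

```text
time_s: 4.15
tool_pos: [622.1, 57.1, 52.7]
tool_rot: [-0.001, -0.698, 0.716, 0.001]
contact_force: [-4.4, -0.0, 0.4]
width: -0.2
grasp_force: 2.0
```

Run:
```python
from h import *
stripe("w4")
```

```text
('len', np.int32(1511), 'r', np.float64(51.7), 'ang', np.float64(1.13)) ('pipe', array([621.8,   3.9]), 'ang', np.float64(1.13)) dir 1.129
yel 654 [689.5  32. ] 0.394 rel pipe 0.394
red 879 [693.2 -11. ] -0.206 rel pipe -0.206
[622.7  57.   52.7] [-4.5 -0.5  0.2] 4.2
```

Emit:
apply_moves([
  [[0.69,-0.06,0],[0,0,-7.4],0],
  [[1.36,-0.21,0],[0,0,-14.9],0],
  [[2.01,-0.44,0],[0,0,-22.3],0],
  [[2.6,-0.74,0],[0,0,-29.5],0],
  [[3.02,-1.02,0],[0,0,-35],0],
])

```text
time_s: 4.82
tool_pos: [652.3, 47.0, 52.7]
tool_rot: [-0.001, -0.452, 0.892, 0.001]
contact_force: [-3.8, 1.0, -0.4]
width: -0.2
grasp_force: 1.8
```

Run:
```python
from h import *
stripe("w5")
```

```text
('len', np.int32(1527), 'r', np.float64(51.6), 'ang', np.float64(0.519)) ('pipe', array([621.5,   4.1]), 'ang', np.float64(0.513)) dir -2.629
yel 380 [690.4  30.8] 0.373 rel pipe 0.369
red 658 [693.2 -11. ] -0.206 rel pipe -0.207
[652.7  46.7  52.6] [-2.9  1.5  0.2] 4.875
```

Emit:
apply_moves([
  [[0.09,-0.06,0],[0,0,-1.1],0],
  [[0.17,-0.12,0],[0,0,-2.2],0],
  [[0.26,-0.19,0],[0,0,-3.4],0],
  [[0.34,-0.26,0],[0,0,-4.5],0],
  [[0.34,-0.26,0],[0,0,-4.5],0],
])

```text
time_s: 5.5
tool_pos: [656.4, 44.1, 52.9]
tool_rot: [-0.0, -0.417, 0.909, 0.0]
contact_force: [-4.2, 1.8, -0.9]
width: -0.2
grasp_force: 1.6
```

Run:
```python
from h import *
stripe("w6")
```

```text
('len', np.int32(1531), 'r', np.float64(51.7), 'ang', np.float64(0.426)) ('pipe', array([621.5,   4.2]), 'ang', np.float64(0.42)) dir -2.727
yel 43 [692.6  28. ] 0.329 rel pipe 0.325
red 640 [693.2 -11. ] -0.205 rel pipe -0.208
[656.4  44.1  52.9] [-2.3  1.5 -1.1] 5.55
```

Emit:
apply_moves([
  [[0.02,-0.01,0],[0,0,-0.2],0],
  [[0.03,-0.03,0],[0,0,-0.4],0],
  [[0.05,-0.04,0],[0,0,-0.7],0],
  [[0.06,-0.05,0],[0,0,-0.9],0],
  [[0.06,-0.05,0],[0,0,-0.9],0],
])

```text
time_s: 6.18
tool_pos: [657.0, 43.6, 52.9]
tool_rot: [-0.0, -0.41, 0.912, 0.0]
contact_force: [-3.6, 2.7, -0.9]
width: 0.0
grasp_force: 1.7
```

Run:
```python
from h import *
stripe("w7")
```

```text
('len', np.int32(1542), 'r', np.float64(51.6), 'ang', np.float64(0.413)) ('pipe', array([621.5,   4.2]), 'ang', np.float64(0.406)) dir -2.736
yel 2 [697.   29.3] 0.325 rel pipe 0.321
red 630 [693.1 -11. ] -0.206 rel pipe -0.208
[657.   43.6  52.9] [-3.7  1.4 -1.2] 6.225
```

Emit:
apply_moves([
  [[0.01,-0.01,0],[0,0,-0.1],0],
  [[0.02,-0.02,0],[0,0,-0.3],0],
  [[0.03,-0.03,0],[0,0,-0.4],0],
  [[0.04,-0.04,0],[0,0,-0.6],0],
  [[0.04,-0.04,0],[0,0,-0.6],0],
])

```text
time_s: 6.85
tool_pos: [657.4, 43.2, 53.0]
tool_rot: [-0.0, -0.405, 0.914, 0.0]
contact_force: [-3.7, 2.8, -1.3]
width: -0.0
grasp_force: 1.7
```

Run:
```python
from h import *
stripe("w8")
```

```text
('len', np.int32(1542), 'r', np.float64(51.7), 'ang', np.float64(0.402)) ('pipe', array([621.5,   4.1]), 'ang', np.float64(0.395)) dir -2.746
red 631 [693.2 -10.9] -0.205 rel pipe -0.207
[657.4  43.2  53. ] [-4.4  2.8 -1.6] 6.9
```

Emit:
apply_moves([
  [[0.01,-0.01,0],[0,0,-0.1],0],
  [[0.02,-0.02,0],[0,0,-0.3],0],
  [[0.03,-0.03,0],[0,0,-0.4],0],
  [[0.03,-0.03,0],[0,0,-0.5],0],
  [[0.03,-0.03,0],[0,0,-0.5],0],
])

```text
time_s: 7.52
tool_pos: [657.7, 43.0, 53.0]
tool_rot: [-0.0, -0.401, 0.916, 0.0]
contact_force: [-3.3, 2.1, -1.2]
width: 0.2
grasp_force: 1.9
```

Run:
```python
from h import *
stripe("w9")
print([env.observe()["contact_force"].round(1) for _ in range(2)])
```

```text
('len', np.int32(1547), 'r', np.float64(51.6), 'ang', np.float64(0.397)) ('pipe', array([621.4,   4.1]), 'ang', np.float64(0.391)) dir -2.758
yel 3 [823.6 -24.9] -0.142 rel pipe -0.142
red 627 [693.2 -10.9] -0.205 rel pipe -0.206
[657.6  43.   52.9] [-2.9  2.4 -0.8] 7.575
[array([-2.9,  2.4, -0.8]), array([-2.9,  2.4, -0.8])]
```

Emit:
apply_moves([
  [[0.01,-0.01,0],[0,0,-0.1],0],
  [[0.02,-0.02,0],[0,0,-0.2],0],
  [[0.03,-0.03,0],[0,0,-0.3],0],
  [[0.03,-0.03,0],[0,0,-0.4],0],
  [[0.03,-0.03,0],[0,0,-0.4],0],
])

```text
time_s: 8.2
tool_pos: [657.8, 42.9, 52.9]
tool_rot: [-0.0, -0.398, 0.917, 0.0]
contact_force: [-4.5, 4.6, -0.8]
width: 0.1
grasp_force: 2.4
```

Run:
```python
from h import *
stripe("w10")
```

```text
('len', np.int32(1541), 'r', np.float64(51.6), 'ang', np.float64(0.395)) ('pipe', array([621.5,   4.1]), 'ang', np.float64(0.388)) dir -2.757
yel 2 [821.  -27.2] -0.155 rel pipe -0.156
red 627 [693.2 -10.9] -0.205 rel pipe -0.207
[657.8  42.9  52.9] [-4.3  3.3 -0.6] 8.25
```

Emit:
apply_moves([
  [[0.01,-0.01,0],[0,0,-0.1],0],
  [[0.02,-0.02,0],[0,0,-0.2],0],
  [[0.02,-0.02,0],[0,0,-0.2],0],
  [[0.02,-0.02,0],[0,0,-0.2],0],
  [[0.02,-0.02,0],[0,0,-0.2],0],
])

```text
time_s: 8.88
tool_pos: [658.0, 42.8, 52.9]
tool_rot: [-0.0, -0.396, 0.918, 0.0]
contact_force: [-5.0, 3.2, -0.7]
width: -0.3
grasp_force: 2.7
```

Force has risen from about 4 to 6 N while the nut stays at 0.395 rad, so it is hand-tight at the yellow mark. I'll back off and go to the wrench.

Emit:
apply_moves([
  [[-0.4,0.35,0],[0,0,0],0],
  [[-0.8,0.7,2],[0,0,0],0],
  [[-0.8,0.7,7],[0,0,0],0],
  [[-0.8,0.7,12],[0,0,-5],0],
  [[-2.8,-3.3,15],[0,0,-14],0],
])

```text
time_s: 9.5
tool_pos: [631.5, 10.2, 208.1]
tool_rot: [0.003, -0.281, 0.96, -0.001]
contact_force: [0.3, -1.3, -0.1]
width: 0.1
grasp_force: 0.0
```

Emit:
apply_moves([
  [[-2.5,-5.2,0],[0,0,-9],1],
  [[-5,-10.4,0],[0,0,-18],1],
  [[-7.5,-15.6,0],[0,0,-26],1],
  [[-10,-20.8,0],[0,0,-35],1],
  [[-12.5,-26,0],[0,0,-35],1],
])

```text
time_s: 10.12
tool_pos: [504.4, -252.6, 205.8]
tool_rot: [0.002, 0.021, 1.0, -0.001]
contact_force: [0.4, -0.9, -0.0]
width: 85.2
grasp_force: 0.0
```

Emit:
apply_moves([
  [[-2,-3.5,0],[0,0,0],1],
  [[-2,-3.5,0],[0,0,0],1],
  [[-2,-3.5,0],[0,0,0],1],
  [[-2,-3.5,0],[0,0,0],1],
  [[-2,-3.5,0],[0,0,0],1],
])

```text
time_s: 10.75
tool_pos: [485.7, -284.9, 203.1]
tool_rot: [0.0, 0.019, 1.0, -0.0]
contact_force: [1.0, 0.4, 0.2]
width: 85.5
grasp_force: 0.0
```

Run:
```python
from h import *
C,p,d=snap("wrist","ww1");s=env.observe();print(s["tool_pos"],s["tool_rot"],s["time_s"])
C,p,d=snap("side","s3"); C,p,d=snap("scene","sc3")
```

```text
[ 485.59058413 -284.95478567  203.01452834] [-1.75706240e-05  1.94701654e-02  9.99810438e-01  6.77356952e-06] 10.8
```

View pics/ww1.png

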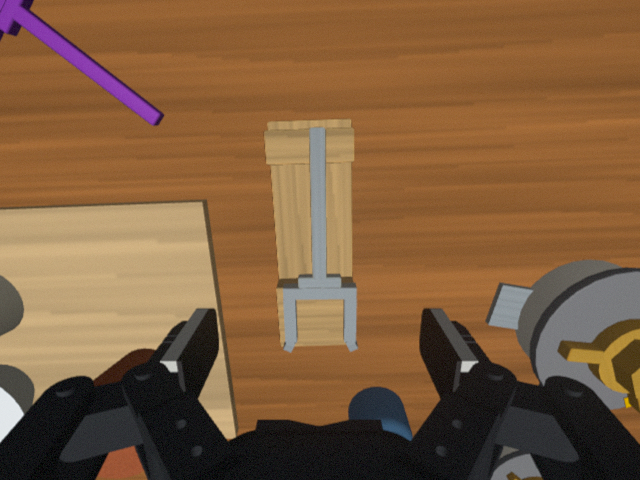

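The wrist view shows the wrench on its rest: handle end (318,128), head about (320,290), mouth tips (290,347) and (352,347).

```bash
cat >> h.py <<'E'
def wrench(tag,zt=None,take=True,zr=(38,56)):
    st=env.observe()
    if take: C,p,d=snap("wrist",tag)
    else: C=cam("wrist",st);p=cv2.imread(f"pics/{tag}.png")[:,:,::-1].copy();d=np.load(f"pics/{tag}.npy")
    H=cv2.cvtColor(p,cv2.COLOR_RGB2HSV).astype(int);P=cloud(C,d)
    m=((H[...,1]<60)&(H[...,2]>80)&(P[...,2]>zr[0])&(P[...,2]<zr[1])).astype(np.uint8)
    k,l,s,c=cv2.connectedComponentsWithStats(m);i=1+s[1:,4].argmax();uv=np.argwhere(l==i)[:,::-1]
    z=np.median(P[l==i][:,2]); Q=plane(C,uv[:,0],uv[:,1],z if zt is None else zt)[:,:2]
    # handle: narrow part
    w=np.linalg.eigh(np.cov(Q.T))[1][:,1]; w=w*np.sign(w[0])
    for _ in range(3):
        t=Q@w; n=np.array([-w[1],w[0]]); e=t.min()
        hq=Q[(t>e+10)&(t<e+130)]; w=np.linalg.svd(hq-hq.mean(0),full_matrices=0)[2][0]; w=w*np.sign(w[0])
    n=np.array([-w[1],w[0]]);t=Q@w;y=hq.mean(0)@n; e=np.percentile(t,.2);E=np.percentile(t,99.9)
    hd=Q[t>e+165]@n
    print("z",z.round(1),"yaw",np.arctan2(w[1],w[0]).round(4),"len",(E-e).round(1),"head y range",(hd.min()-y).round(1),(hd.max()-y).round(1))
    for nm,tt in (("orig from end",e+190),("orig from tips",E-30)): print(nm,(tt*w+y*n).round(1))
    print("grip",((e+80)*w+y*n).round(1)); return C,P,H
E
python3 - <<'E'
from h import *
C,P,H=wrench("ww1",take=False)
m=(H[...,1]>70)&(H[...,1]<170)&(abs(P[...,2]-34)<4)&(P[...,1]<-235)&(P[...,1]>-335)&(P[...,0]<680)
k,l,s,c=cv2.connectedComponentsWithStats(m.astype(np.uint8))
for i in range(1,k):
    if s[i,4]>250:
        uv=np.argwhere(l==i)[:,::-1]; q=plane(C,uv[:,0],uv[:,1],34)[:,:2].astype(np.float32);print(s[i,4],np.median(P[l==i][:,2]).round(1),q.min(0),q.max(0))
for tag,n in (("s3","side"),("sc3","scene")):
    C=cam(n);P2=cloud(C,np.load(f"pics/{tag}.npy"));I=cv2.imread(f"pics/{tag}.png");Hs=cv2.cvtColor(I,cv2.COLOR_BGR2HSV).astype(int)
    mm=(Hs[...,1]<70)&(abs(P2[...,2]-45)<7)&(P2[...,0]>395)&(P2[...,0]<640)&(P2[...,1]<-240)&(P2[...,1]>-335)
    q=P2[mm];print(n,len(q),q.min(0).round(),q.max(0).round(),np.median(q[:,2]), np.median(q[(q[:,0]<560)],0))
E
```

```text
z 45.9 yaw -0.0284 len 218.8 head y range -38.1 38.5
orig from end [ 595.6 -288.9]
orig from tips [ 594.4 -288.9]
grip [ 485.6 -285.8]
968 33.9 [ 405.76138 -276.70837] [ 435.48776 -252.07202]
1533 33.9 [ 405.45654 -331.25354] [ 435.3196  -291.49564]
338 33.7 [ 555.8791  -332.39108] [ 625.2291  -325.26794]
2127 34.0 [ 572.3342 -316.3661] [ 626.62006 -262.7787 ]
side 928 [ 404. -329.   38.] [ 625. -252.   50.] 44.969855750510874 [ 503.92890906 -291.19983796   44.97927456]
scene 568 [ 408. -325.   38.] [ 629. -250.   49.] 44.22913724412189 [ 510.56250877 -284.09545548   44.2348121 ]
```

Emit:
apply_moves([
  [[0,0,-5],[0,0,0.6],1],
  [[0,0,-10],[0,0,0.6],1],
  [[0,0,-15],[0,0,0.6],1],
  [[0,0,-19.7],[0,0,0.6],1],
  [[0,0,-19.7],[0,0,0.6],1],
], grip_force=60)

```text
time_s: 11.52
tool_pos: [482.3, -284.5, 2.0]
tool_rot: [-0.004, 0.015, 1.0, 0.001]
contact_force: [1.2, 0.6, 0.8]
width: 85.3
grasp_force: 0.0
```

Emit:
apply_moves([
  [[0,0,0],[0,0,0],0],
  [[0,0,0],[0,0,0],0],
  [[0,0,0],[0,0,0],0],
  [[0,0,0],[0,0,0],0],
  [[0,0,0],[0,0,0],0],
], grip_force=80)

```text
time_s: 12.15
tool_pos: [485.7, -285.7, 7.1]
tool_rot: [0.001, 0.015, 1.0, -0.0]
contact_force: [-1.1, 0.9, 5.7]
width: 12.6
grasp_force: 78.6
```

Run:
```python
from h import *
C,P,H=wrench("ww2")
s=env.observe();print(s["tool_pos"],s["contact_force"],s["width"],s["grasp_force"],s["time_s"],s["tool_rot"])
print(P[280:330:6,[310,330]].round().tolist())
```

```text
Traceback (most recent call last):
  File "h.py", line 64, in wrench
    print("z",z.round(1),"yaw",np.arctan2(w[1],w[0]).round(4),"len",(E-e).round(1),"head y range",(hd.min()-y).round(1),(hd.max()-y).round(1))
                                                                                                   ~~~~~~^^
ValueError: zero-size array to reduction operation minimum which has no identity
```

Grasped (12.6 mm), but in this orientation the camera can't see the wrench head. I'll regrip with the hand turned half round so the fit can be seen.

Emit:
apply_moves([
  [[0,0,0],[0,0,0],1],
  [[0,0,0],[0,0,0],1],
  [[0,0,0],[0,0,0],1],
  [[0,0,5],[0,0,0],1],
  [[0,0,10],[0,0,10],1],
])

```text
time_s: 12.82
tool_pos: [484.6, -285.6, 106.6]
tool_rot: [-0.001, -0.074, 0.997, 0.0]
contact_force: [0.9, -0.1, 0.1]
width: 85.3
grasp_force: 0.0
```

Emit:
apply_moves([
  [[0,0,0],[0,0,10.5],1],
  [[0,0,0],[0,0,21],1],
  [[0,0,0],[0,0,31.5],1],
  [[0,0,0],[0,0,42],1],
  [[0,0,0],[0,0,52.5],1],
])

```text
time_s: 13.45
tool_pos: [485.1, -285.6, 105.7]
tool_rot: [-0.0, -0.509, 0.861, 0.0]
contact_force: [0.8, 0.6, 0.3]
width: 85.3
grasp_force: 0.0
```

Emit:
apply_moves([
  [[0,0,0],[0,0,10.5],1],
  [[0,0,0],[0,0,21],1],
  [[0,0,0],[0,0,31.5],1],
  [[0,0,0],[0,0,42],1],
  [[0,0,0],[0,0,52.5],1],
])

```text
time_s: 14.08
tool_pos: [485.1, -285.6, 105.7]
tool_rot: [0.0, 0.837, -0.547, -0.0]
contact_force: [-0.2, -0.1, 0.5]
width: 85.6
grasp_force: 0.0
```

Emit:
apply_moves([
  [[0,0,0],[0,0,10.5],1],
  [[0,0,0],[0,0,21],1],
  [[0,0,0],[0,0,31.5],1],
  [[0,0,0],[0,0,42],1],
  [[0,0,0],[0,0,52.5],1],
])

```text
time_s: 14.7
tool_pos: [485.1, -285.6, 105.7]
tool_rot: [0.0, 0.993, -0.121, -0.0]
contact_force: [-1.0, -0.6, 0.0]
width: 85.5
grasp_force: 0.0
```

Emit:
apply_moves([
  [[0,0,0],[0,0,10.5],1],
  [[0,0,0],[0,0,12.5],1],
  [[0,0,0],[0,0,12.5],1],
  [[0,0,0],[0,0,12.5],1],
  [[0,0,0],[0,0,12.5],1],
])

```text
time_s: 15.32
tool_pos: [485.2, -285.6, 106.0]
tool_rot: [0.0, 1.0, -0.015, 0.0]
contact_force: [-0.6, -1.3, 0.1]
width: 85.7
grasp_force: 0.0
```

Run:
```python
from h import *
s=env.observe();print(s["tool_pos"],s["tool_rot"],s["time_s"],s["joint_pos"].round(2))
try: wrench("ww3")
except Exception as e: print(e)
```

```text
[ 485.20772855 -285.5730414   105.97665728] [ 5.57296295e-05  9.99882291e-01 -1.53427397e-02  4.46966367e-05] 15.325 [-0.18 -0.04 -0.2   0.   -1.41  1.72]
z 46.2 yaw -0.0286 len 218.2 head y range -38.2 38.8
orig from end [ 597.9 -288.9]
orig from tips [ 596.1 -288.8]
grip [ 487.9 -285.7]
```

View pics/ww3.png

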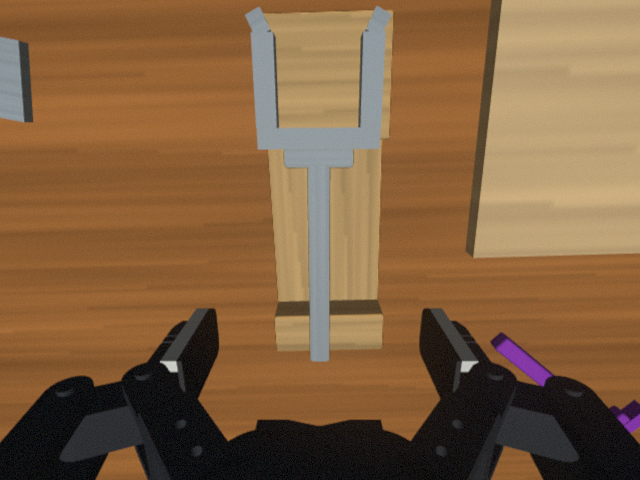

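The view now shows the whole wrench: mouth tips (257,18) and (380,18), throat (320,140), handle (318,260). I'll grip it here.

Emit:
apply_moves([
  [[0.1,0,-5],[0,0,0],1],
  [[0.1,0,-10],[0,0,0],1],
  [[0.1,0,-10],[0,0,0],1],
  [[0.1,0,-10],[0,0,0],0],
  [[0.1,0,-10],[0,0,0],0],
], grip_force=80)

```text
time_s: 16.0
tool_pos: [487.9, -286.2, 9.0]
tool_rot: [0.001, 1.0, -0.015, 0.002]
contact_force: [0.0, 0.5, -1.0]
width: 51.1
grasp_force: 0.0
```

Emit:
apply_moves([
  [[0,0,0],[0,0,0],0],
  [[0,0,0],[0,0,0],0],
  [[0,0,0],[0,0,0],0],
  [[0,0,1],[0,0,0],0],
  [[0,0,2],[0,0,0],0],
], grip_force=110)

```text
time_s: 16.62
tool_pos: [485.7, -285.4, 25.9]
tool_rot: [-0.0, 1.0, -0.015, -0.001]
contact_force: [-0.6, 0.2, -2.3]
width: 12.4
grasp_force: 107.2
```

Run:
```python
from h import *
s=env.observe();print(s["tool_pos"],s["tool_rot"],s["contact_force"],s["width"],s["time_s"])
C,p,d=snap("wrist","ww4");P=cloud(C,d);H=cv2.cvtColor(p,cv2.COLOR_RGB2HSV).astype(int)
m=(H[...,1]<60)&(H[...,2]>80)&(abs(P[...,2]-66)<8);q=P[m];print(len(q),q.min(0),q.max(0))
# tilt
A=np.c_[q[:,:2]-q[:,:2].mean(0),np.ones(len(q))];print("tilt",np.linalg.lstsq(A,q[:,2],rcond=None)[0])
```

```text
[ 485.70308561 -285.40582943   25.9156795 ] [-2.13079973e-04  9.99888677e-01 -1.49068798e-02 -6.10679577e-04] [-0.58397372  0.17137723 -2.29517805] 12.439109295751406 16.625
31243 [ 448.69445468 -325.17680361   61.22301703] [ 602.15001348 -251.32039163   73.98876658]
tilt [-5.01719192e-03  1.56630915e-03  6.45374490e+01]
```

Emit:
apply_moves([
  [[0,0,5],[0,0,0],0],
  [[0,0,9.9],[0,0,0],0],
  [[0.7,5,9.9],[0,0,5],0],
  [[1.4,10,9.9],[0,0,10],0],
  [[2.1,15,9.9],[0,0,15],0],
])

```text
time_s: 17.3
tool_pos: [507.1, -134.1, 125.1]
tool_rot: [-0.0, 0.993, 0.117, 0.0]
contact_force: [0.4, 0.0, -2.2]
width: 11.7
grasp_force: 107.8
```

Emit:
apply_moves([
  [[0.7,5,0],[0,0,5],0],
  [[1.3,9.79,0],[0,0,9.2],0],
  [[1.3,9.79,0],[0,0,9.2],0],
  [[1.3,9.79,0],[0,0,9.2],0],
  [[1.3,9.79,0],[0,0,9.2],0],
])

```text
time_s: 17.92
tool_pos: [520.0, -38.5, 124.9]
tool_rot: [0.0, 0.981, 0.194, -0.0]
contact_force: [0.2, -0.0, -2.6]
width: 12.0
grasp_force: 107.9
```

Run:
```python
from h import *
s=env.observe();print(s["tool_pos"],s["tool_rot"],s["contact_force"],s["width"],s["time_s"],s["joint_pos"].round(2))
stripe("f1")
```

```text
[520.03707623 -38.49264941 124.94670141] [ 7.92583959e-05  9.80923249e-01  1.94395395e-01 -6.57217648e-05] [ 0.20617724 -0.01976488 -2.63554248] 12.002927274091006 17.925 [ 0.31 -0.16 -0.28  0.   -1.45  1.65]
[520.1 -38.6 125. ] [-0.1  0.1 -2.5] 17.975
```

View pics/f1.png

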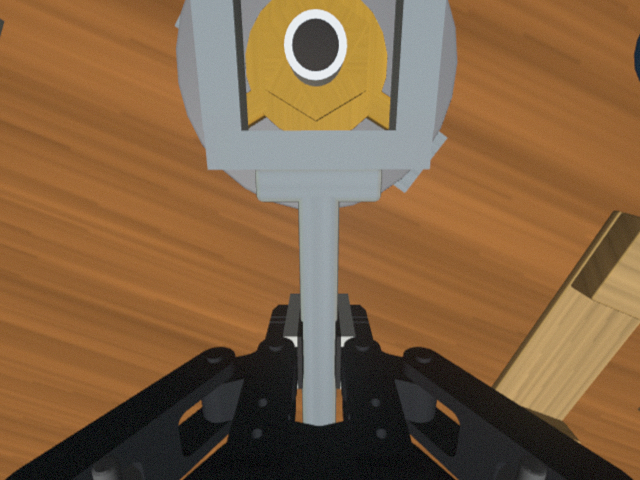

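Pipe top (316,45), mouth inner edges about u=243 and 395, hexagon corner (316,120) pointing straight at the throat. Alignment looks good, so I'll put numbers on it.

```bash
cat >> h.py <<'E'
def fit(tag,take=True,ph=128):
    st=env.observe()
    if take: C,p,d=snap("wrist",tag)
    else: C=cam("wrist",st);p=cv2.imread(f"pics/{tag}.png")[:,:,::-1].copy();d=np.load(f"pics/{tag}.npy")
    H=cv2.cvtColor(p,cv2.COLOR_RGB2HSV).astype(int);P=cloud(C,d);zt=st["tool_pos"][2]+40
    m=(H[...,1]<80)&(H[...,2]>70)&(abs(P[...,2]-zt)<6); m[230:]=0
    z=np.median(P[m][:,2]); L=[];Rr=[];OL=[];OR=[]
    for v in range(20,110,3):
        u=np.nonzero(m[v])[0]; a=u[u<318];b=u[u>318]
        if len(a) and len(b): L.append((a.max(),v));Rr.append((b.min(),v));OL.append((a.min(),v));OR.append((b.max(),v))
    out={}
    for n,e in (("L",L),("R",Rr),("OL",OL),("OR",OR)):
        e=np.array(e);q=plane(C,e[:,0],e[:,1],zt)[:,:2]; c=np.median(q,0); w=cv2.fitLine(q.astype(np.float32),cv2.DIST_HUBER,0,.01,.01).ravel(); out[n]=(w[2:],w[:2]*np.sign(w[0]))
    ang=[np.arctan2(o[1][1],o[1][0]) for o in out.values()]
    yaw=np.median(ang); w=np.array([np.cos(yaw),np.sin(yaw)]);n=np.array([-w[1],w[0]])
    # throat: lowest v gap edge near u=318
    col=[ (u,np.nonzero(m[60:200,u])[0].min()+60) for u in range(290,345,5) if m[60:200,u].any()]
    col=np.array(col);thr=(plane(C,col[:,0],col[:,1],zt)[:,:2]@w).mean()
    pip=((H[...,1]<40)&(H[...,2]>170)&(abs(P[...,2]-128)<6)).astype(np.uint8)
    k,l,s,c=cv2.connectedComponentsWithStats(pip);i=1+s[1:,4].argmax();(u,v),r=cv2.minEnclosingCircle(np.argwhere(l==i)[:,::-1].astype(np.int32));pc=plane(C,u,v,ph)[0,:2]
    lat={k:((o[0]-pc)@n).round(2) for k,o in out.items()}
    print("wrench top z",z.round(1),"yaws",np.round(ang,4),"yaw",yaw.round(4)); print("lateral of edges from pipe",lat,"mid",(lat["L"]+lat["R"])/2,"outer mid",(lat["OL"]+lat["OR"])/2)
    print("pipe",pc.round(1),"throat ahead of(-)/behind axis by",(pc@w-thr).round(1),"tool",st["tool_pos"].round(1),st["time_s"])
    # hexagon corner: lugs
    br=(abs(H[...,0]-20)<8)&(H[...,1]>120)&(abs(P[...,2]-106)<3)
    if br.sum()>50:
        uv=np.argwhere(br)[:,::-1];q=plane(C,uv[:,0],uv[:,1],106)[:,:2]-pc; r=np.hypot(*q.T);a=np.arctan2(q[:,1],q[:,0]); rr=r>23.6
        h=np.degrees(a[rr]); print("hex corner cand", [(k,np.median(h[(h>k-30)&(h<k+30)]).round(1),((h>k-30)&(h<k+30)).sum()) for k in (22.5-180,22.5-120,22.5+120,22.5,82.5,-37.5) if ((h>k-30)&(h<k+30)).sum()>5])
E
python3 - <<'E'
from h import *
fit("f1",False)
E
```

```text
wrench top z 163.6 yaws [0.3982 0.367  0.3925 0.3927] yaw 0.3926
lateral of edges from pipe {'L': np.float64(22.6), 'R': np.float64(-24.59), 'OL': np.float64(34.56), 'OR': np.float64(-36.77)} mid -0.9949999999999992 outer mid -1.1050000000000004
pipe [622.1   4.5] throat ahead of(-)/behind axis by 31.3 tool [520.1 -38.6 125. ] 17.975
hex corner cand [(-157.5, np.float64(-158.3), np.int64(105)), (-97.5, np.float64(-98.6), np.int64(100)), (142.5, np.float64(142.1), np.int64(108)), (82.5, np.float64(82.2), np.int64(113)), (-37.5, np.float64(-38.1), np.int64(105))]
```

Emit:
apply_moves([
  [[0.1,0.15,0],[0,0,-0.4],0],
  [[0.1,0.15,-1.5],[0,0,-0.4],0],
  [[0.1,0.15,-3],[0,0,-0.4],0],
  [[0.1,0.15,-3.9],[0,0,-0.4],0],
  [[0.1,0.15,-3.9],[0,0,-0.4],0],
])

```text
time_s: 18.6
tool_pos: [520.5, -36.4, 84.6]
tool_rot: [0.0, 0.981, 0.192, -0.001]
contact_force: [0.7, -0.0, -2.5]
width: 11.8
grasp_force: 107.9
```

Run:
```python
from h import *
fit("f2")
print(env.observe()["contact_force"])
```

```text
wrench top z 123.2 yaws [-0.5948  1.3409  0.3864  0.388 ] yaw 0.3872
lateral of edges from pipe {'L': np.float64(15.49), 'R': np.float64(-15.23), 'OL': np.float64(35.71), 'OR': np.float64(-35.48)} mid 0.1299999999999999 outer mid 0.11500000000000199
pipe [621.2   4.2] throat ahead of(-)/behind axis by 11.2 tool [520.5 -36.4  84.6] 18.6
hex corner cand [(-157.5, np.float64(-158.1), np.int64(98)), (-97.5, np.float64(-96.1), np.int64(123)), (142.5, np.float64(139.8), np.int64(129)), (82.5, np.float64(88.5), np.int64(71)), (-37.5, np.float64(-44.3), np.int64(67))]
[-0.67941827 -0.27015302 -2.35160131]
```

Emit:
apply_moves([
  [[0,0,-0.5],[0,0,0],0],
  [[0,0,-1],[0,0,0],0],
  [[0,0,-1.5],[0,0,0],0],
  [[0,0,-2],[0,0,0],0],
  [[0,0,-2],[0,0,0],0],
])

```text
time_s: 19.27
tool_pos: [520.9, -36.2, 65.4]
tool_rot: [0.0, 0.981, 0.192, -0.0]
contact_force: [0.1, -0.1, -0.2]
width: 12.0
grasp_force: 107.9
```

Emit:
apply_moves([
  [[0,0,-0.2],[0,0,0],0],
  [[0,0,-0.4],[0,0,0],0],
  [[0,0,-0.6],[0,0,0],0],
  [[0,0,-0.7],[0,0,0],0],
  [[0,0,-0.7],[0,0,0],0],
])

```text
time_s: 19.9
tool_pos: [521.1, -36.2, 58.9]
tool_rot: [0.0, 0.981, 0.192, -0.0]
contact_force: [-0.2, 0.4, -1.8]
width: 11.9
grasp_force: 107.9
```

Run:
```python
from h import *
C,p,d=snap("wrist","f3");P=cloud(C,d);H=cv2.cvtColor(p,cv2.COLOR_RGB2HSV).astype(int)
m=(H[...,1]<80)&(H[...,2]>70)&(abs(P[...,2]-98)<9);m[230:]=0;print(m.sum(),np.median(P[m],0))
s=env.observe();print(s["tool_pos"],s["contact_force"],s["wrist_torque"])
c=np.array([520.9,-36.6-0+0.5])
# arc plan about axis from cmd pose
AXc=np.array([621.6,4.3]);c0=np.array([521.4,-36.1]);v=c0-AXc;print(np.linalg.norm(v),np.arctan2(-v[1],-v[0]))
for k in range(1,16):
    a=-0.05*k; r=np.array([[np.cos(a),-np.sin(a)],[np.sin(a),np.cos(a)]]); print(k,np.degrees(a).round(1),((r@v-v)/10).round(2))
```

```text
24281 [593.31067255 -12.39725223  97.51841635]
[521.18534562 -36.18308072  58.98211939] [ 0.43641549  0.29299993 -1.87791751] [0.00429341 0.01391692 0.00197493]
108.03795629314732 0.3832564561196402
1 -2.9 [-0.19  0.51]
2 -5.7 [-0.35  1.02]
3 -8.6 [-0.49  1.54]
4 -11.5 [-0.6   2.07]
5 -14.3 [-0.69  2.6 ]
6 -17.2 [-0.75  3.14]
7 -20.1 [-0.78  3.68]
8 -22.9 [-0.78  4.22]
9 -25.8 [-0.76  4.76]
10 -28.6 [-0.71  5.3 ]
11 -31.5 [-0.63  5.83]
12 -34.4 [-0.53  6.36]
13 -37.2 [-0.4   6.89]
14 -40.1 [-0.25  7.41]
15 -43.0 [-0.07  7.91]
```

Emit:
apply_moves([
  [[-0.19,0.51,0],[0,0,-2.9],0],
  [[-0.35,1.02,0],[0,0,-5.7],0],
  [[-0.49,1.54,0],[0,0,-8.6],0],
  [[-0.6,2.07,0],[0,0,-11.5],0],
  [[-0.69,2.6,0],[0,0,-14.3],0],
])

```text
time_s: 20.58
tool_pos: [514.9, -10.8, 59.4]
tool_rot: [0.001, 0.998, 0.067, 0.001]
contact_force: [3.1, -3.4, -3.4]
width: 12.3
grasp_force: 108.0
```

```bash
cat >> h.py <<'E'
def sc(tag):
    for n in ("scene","side"):
        C,p,d=snap(n,tag+n);H=cv2.cvtColor(p,cv2.COLOR_RGB2HSV).astype(int);P=cloud(C,d)
        r=np.hypot(P[...,0]-621.8,P[...,1]-4.2)
        m=(H[...,1]<60)&(H[...,2]>165)&(abs(P[...,2]-84)<6)&(r>36)&(r<70)&(P[...,0]>630)
        b=(abs(H[...,0]-20)<8)&(H[...,1]>110)&(abs(P[...,2]-84)<5)&(r>42)&(r<70)
        for nm,mm in (("stripe",m),("brass",b)):
            k,l,s,c=cv2.connectedComponentsWithStats(mm.astype(np.uint8))
            for i in range(1,k):
                if s[i,4]>8:
                    q=plane(C,*c[i],84)[0,:2]-[621.8,4.2]; print(n,nm,s[i,4],c[i].round(1),"r",np.hypot(*q).round(1),"ang",np.arctan2(q[1],q[0]).round(3))
        rm=((H[...,0]<8)|(H[...,0]>172))&(H[...,1]>130)&(abs(P[...,2]-60)<6)&(r<85)
        if rm.any():
            v,u=np.nonzero(rm); q=plane(C,u.mean(),v.mean(),60)[0,:2]-[621.8,4.2]; print(n,"red",len(u),u.mean().round(1),v.mean().round(1),np.arctan2(q[1],q[0]).round(3))
    s=env.observe();q=s["tool_rot"];x=rot(q)[:,0];print("wrench dir from tool x",np.arctan2(x[1],x[0]).round(4),"tool",s["tool_pos"].round(1),s["contact_force"].round(1),s["wrist_torque"].round(2),s["time_s"])
E
python3 - <<'E'
from h import *
sc("t1")
E
```

```text
scene stripe 42 [388.  276.7] r 51.7 ang 0.315
scene brass 18 [395.  250.1] r 58.6 ang 2.325
scene brass 45 [356.3 258.5] r 53.1 ang -1.737
scene red 14 374.5 291.3 -0.194
side stripe 11 [361.4 221.8] r 51.8 ang 0.305
side brass 11 [362.7 224.2] r 51.8 ang 0.064
side brass 37 [340.3 236.8] r 57.5 ang -1.813
side red 6 370.3 235.2 -0.211
wrench dir from tool x 0.1364 tool [514.8 -10.5  59.4] [ 3.5 -3.3 -2.7] [-1.17 -0.97  0.2 ] 20.675
```

Emit:
apply_moves([
  [[-0.06,0.54,0],[0,0,-2.9],0],
  [[-0.09,1.08,0],[0,0,-5.8],0],
  [[-0.09,1.62,0],[0,0,-8.6],0],
  [[-0.07,2.16,0],[0,0,-11.5],0],
  [[-0.02,2.7,0],[0,0,-14.3],0],
])

```text
time_s: 21.3
tool_pos: [514.3, 16.0, 59.3]
tool_rot: [0.001, 0.998, -0.057, 0.0]
contact_force: [1.8, -4.9, -2.7]
width: 12.3
grasp_force: 108.1
```

Run:
```python
from h import *
sc("t2")
C,p,d=snap("wrist","t2w");P=cloud(C,d);H=cv2.cvtColor(p,cv2.COLOR_RGB2HSV).astype(int)
b=(abs(H[...,0]-20)<8)&(H[...,1]>110)&(abs(P[...,2]-84)<4)
k,l,s,c=cv2.connectedComponentsWithStats(b.astype(np.uint8))
for i in range(1,k):
    if s[i,4]>40: q=plane(C,*c[i],84)[0,:2]-[621.8,4.2];print(s[i,4],c[i],np.hypot(*q).round(1),np.arctan2(q[1],q[0]).round(3))
```

```text
scene stripe 45 [382.5 277.1] r 50.9 ang 0.065
scene brass 27 [398.7 253.6] r 57.2 ang 2.079
scene brass 42 [357.8 254.7] r 52.8 ang -1.999
scene red 14 374.5 291.3 -0.194
side stripe 14 [362.4 224.4] r 50.6 ang 0.041
side brass 38 [335.9 236.2] r 58.0 ang -2.02
side red 6 370.8 235.3 -0.219
wrench dir from tool x -0.1127 tool [514.3  16.3  59.2] [ 2.4 -4.6 -3.2] [-1.46 -0.72  0.08] 21.4
2690 [463.93680297 102.91561338] 53.8 -2.057
3834 [320.36541471 112.48721961] 22.7 3.06
1402 [189.46219686 151.94293866] 58.5 2.119
```

Emit:
apply_moves([
  [[0.08,0.53,0],[0,0,-2.9],0],
  [[0.18,1.06,0],[0,0,-5.8],0],
  [[0.31,1.59,0],[0,0,-8.6],0],
  [[0.46,2.11,0],[0,0,-11.5],0],
  [[0.46,2.11,0],[0,0,-11.5],0],
])

```text
time_s: 22.08
tool_pos: [518.8, 37.3, 59.1]
tool_rot: [0.0, 0.988, -0.156, 0.0]
contact_force: [2.0, -3.7, -0.8]
width: 11.9
grasp_force: 108.3
```

```bash
cat >> h.py <<'E'
def lugs(tag):
    sc(tag)
    C,p,d=snap("wrist",tag+"w");P=cloud(C,d);H=cv2.cvtColor(p,cv2.COLOR_RGB2HSV).astype(int)
    b=(abs(H[...,0]-20)<8)&(H[...,1]>110)&(abs(P[...,2]-84)<4)
    uv=np.argwhere(b)[:,::-1];q=plane(C,uv[:,0],uv[:,1],84)[:,:2]-[621.8,4.2];r=np.hypot(*q.T);a=np.arctan2(q[:,1],q[:,0])
    for s in (1,-1):
        g=(a*s>1.2)&(a*s<2.9)&(r>40); Q=q[g]
        if len(Q)>50:
            # edges by perpendicular extent at outer radius: tip ring
            w=np.linalg.eigh(np.cov(Q.T))[1][:,1]; t=r[g]>58
            print("lug",s,g.sum(),"all",(np.median(a[g])-s*2.0944).round(3),"tip",t.sum(),((a[g][t].min()+a[g][t].max())/2-s*2.0944).round(3) if t.any() else "", "rmax",r[g].max().round(1))
E
python3 - <<'E'
from h import *
lugs("t3")
E
```

```text
scene stripe 44 [378.  276.9] r 50.9 ang -0.135
scene brass 45 [359.6 252.2] r 52.8 ang -2.186
scene brass 36 [400.6 257. ] r 55.4 ang 1.865
scene red 14 374.5 291.3 -0.194
side stripe 13 [363.8 226.5] r 53.8 ang -0.162
side brass 11 [364.5 229.4] r 57.9 ang -0.403
side brass 39 [332.2 234.8] r 57.0 ang -2.218
side red 6 370.8 235.3 -0.219
wrench dir from tool x -0.3121 tool [518.7  37.3  59.1] [ 1.6 -6.5 -4.6] [-1.81 -0.76  0.17] 22.175
lug 1 1396 all -0.175 tip 821 0.17 rmax 103.2
lug -1 2705 all -0.155 tip 854 -0.167 rmax 65.1
```

Emit:
apply_moves([
  [[0.04,0.12,0],[0,0,-0.7],0],
  [[0.08,0.24,0],[0,0,-1.3],0],
  [[0.11,0.36,0],[0,0,-2],0],
  [[0.15,0.47,0],[0,0,-2.6],0],
  [[0.15,0.47,0],[0,0,-2.6],0],
])

```text
time_s: 22.85
tool_pos: [520.2, 41.8, 59.1]
tool_rot: [0.001, 0.984, -0.178, 0.0]
contact_force: [1.3, -4.7, -1.8]
width: 12.0
grasp_force: 108.3
```

Run:
```python
from h import *
lugs("t4")
```

```text
scene stripe 42 [376.9 277.1] r 51.8 ang -0.18
scene brass 39 [360.3 251.5] r 53.0 ang -2.245
scene brass 38 [400.8 257.7] r 54.9 ang 1.825
scene red 14 374.5 291.3 -0.194
side stripe 12 [361.9 226.8] r 48.9 ang -0.196
side brass 15 [363.1 229.4] r 54.5 ang -0.43
side brass 40 [331.9 234.6] r 56.8 ang -2.237
side red 5 370.0 235.0 -0.202
wrench dir from tool x -0.3579 tool [520.2  41.8  59.1] [ 2.  -6.8 -3.2] [-2.15 -0.85  0.26] 22.95
lug 1 1384 all -0.217 tip 822 0.127 rmax 105.2
lug -1 2725 all -0.198 tip 866 -0.209 rmax 65.1
```

Emit:
apply_moves([
  [[-0.1,-0.3,0],[0,0,1.7],0],
  [[-0.2,-0.6,0],[0,0,3.4],0],
  [[-0.32,-0.9,0],[0,0,5.2],0],
  [[-0.43,-1.15,0],[0,0,6.6],0],
  [[-0.43,-1.15,0],[0,0,6.6],0],
])

```text
time_s: 23.62
tool_pos: [515.8, 31.3, 58.9]
tool_rot: [-0.0, 0.993, -0.122, 0.0]
contact_force: [-0.5, 0.0, -1.3]
width: 12.4
grasp_force: 108.4
```

Run:
```python
from h import *
lugs("t5")
```

```text
scene stripe 41 [377.1 277. ] r 51.4 ang -0.172
scene brass 42 [360.3 252. ] r 52.1 ang -2.221
scene brass 39 [400.6 257.4] r 54.8 ang 1.843
scene red 14 374.5 291.3 -0.194
side brass 17 [363.8 229.6] r 56.6 ang -0.432
side brass 41 [332.  234.5] r 56.1 ang -2.24
side red 7 370.4 235.3 -0.219
wrench dir from tool x -0.2443 tool [515.9  31.3  59. ] [-0.4  0.6 -1.8] [0.01 0.05 0.05] 23.725
lug 1 1823 all -0.2 tip 864 0.184 rmax 105.8
lug -1 2439 all -0.184 tip 834 -0.198 rmax 65.1
```

Emit:
apply_moves([
  [[0,0,0.8],[0,0,0],0],
  [[0,0,2],[0,0,0],0],
  [[0,0,4],[0,0,0],0],
  [[0,0,7],[0,0,0],0],
  [[0,0,7],[0,0,0],0],
])

```text
time_s: 24.4
tool_pos: [517.6, 31.5, 132.9]
tool_rot: [-0.001, 0.993, -0.122, 0.003]
contact_force: [0.1, -0.5, -3.1]
width: 11.9
grasp_force: 108.5
```

Run:
```python
from h import *
lugs("t6"); fit("t6w",False)
```

```text
scene stripe 42 [377.2 277. ] r 51.5 ang -0.169
scene brass 42 [360.4 251.8] r 52.2 ang -2.232
scene brass 49 [399.7 257.7] r 52.4 ang 1.835
scene red 14 374.5 291.3 -0.194
side brass 12 [333.9 215.8] r 56.0 ang 2.007
side brass 12 [363.9 229.4] r 56.6 ang -0.416
side brass 39 [331.9 234.8] r 57.2 ang -2.229
side red 6 370.3 235.2 -0.211
wrench dir from tool x -0.2444 tool [515.9  31.4 129.2] [ 0.7 -0.1 -3.3] [ 0.05  0.08 -0.02] 24.5
lug 1 285 all -0.161 tip 0  rmax 48.4
lug -1 97 all -0.295 tip 0  rmax 45.2
wrench top z 166.8 yaws [-0.2378 -0.243  -0.2465 -0.2422] yaw -0.2426
lateral of edges from pipe {'L': np.float64(24.29), 'R': np.float64(-23.21), 'OL': np.float64(36.28), 'OR': np.float64(-34.95)} mid 0.5399999999999991 outer mid 0.6649999999999991
pipe [621.5   4.3] throat ahead of(-)/behind axis by 29.7 tool [515.5  31.2 128.3] 24.55
hex corner cand [(-157.5, np.float64(-133.5), np.int64(60)), (-97.5, np.float64(-74.4), np.int64(78)), (142.5, np.float64(162.8), np.int64(84)), (22.5, np.float64(45.5), np.int64(85)), (82.5, np.float64(103.0), np.int64(102)), (-37.5, np.float64(-60.8), np.int64(39))]
```

Emit:
apply_moves([
  [[1.2,-3,1],[0,0,3],0],
  [[2.5,-6,1],[0,0,6],0],
  [[4,-9,1],[0,0,9],0],
  [[5,-11,1],[0,0,12.4],0],
  [[5,-11,1],[0,0,12.4],0],
])

```text
time_s: 25.18
tool_pos: [565.4, -80.1, 137.2]
tool_rot: [0.0, 1.0, -0.015, -0.001]
contact_force: [-0.0, 0.2, -1.6]
width: 12.0
grasp_force: 108.5
```

Run:
```python
from h import *
stripe("v1")
C=cam("wrist",env.observe());P=cloud(C,np.load("pics/v1.npy"));H=cv2.cvtColor(cv2.imread("pics/v1.png"),cv2.COLOR_BGR2HSV).astype(int)
b=(abs(H[...,0]-20)<8)&(H[...,1]>110)&(abs(P[...,2]-84)<4)
uv=np.argwhere(b)[:,::-1];q=plane(C,uv[:,0],uv[:,1],84)[:,:2]-[621.6,4.2];r=np.hypot(*q.T);a=np.arctan2(q[:,1],q[:,0])
for k in (2.0944,-2.0944):
    g=(abs(a-k+.2)<.35)&(r>44)&(r<64);print(g.sum(),(a[g].mean()-k).round(3),(np.median(a[g])-k).round(3))
```

```text
('len', np.int32(1016), 'r', np.float64(51.5), 'ang', np.float64(-0.164)) ('pipe', array([622. ,   4.7]), 'ang', np.float64(-0.18)) dir 2.963
yel 443 [689.6  32.3] 0.397 rel pipe 0.387
red 212 [694.   -8.5] -0.17 rel pipe -0.181
[565.3 -79.3 137.5] [-0.1  0.1 -2.5] 25.225
730 -0.199 -0.2
743 -0.177 -0.177
```

Stripe at about -0.175 rad against red at -0.2, so about 0.03 rad short. I'll refit the same way and pull a little more.

Emit:
apply_moves([
  [[-1,2,0],[0,0,-3.4],0],
  [[-2.5,5,0],[0,0,-6.4],0],
  [[-4,8,0],[0,0,-9.4],0],
  [[-5,11,-1],[0,0,-12.4],0],
  [[-5,11,-1],[0,0,-12.4],0],
])

```text
time_s: 25.85
tool_pos: [514.4, 33.3, 127.9]
tool_rot: [-0.0, 0.993, -0.121, -0.001]
contact_force: [0.2, -0.3, -2.2]
width: 12.0
grasp_force: 108.4
```

Run:
```python
from h import *
fit("g1")
```

```text
wrench top z 166.4 yaws [-0.2409 -0.2503 -0.2413 -0.2389] yaw -0.2411
lateral of edges from pipe {'L': np.float64(26.37), 'R': np.float64(-21.14), 'OL': np.float64(38.3), 'OR': np.float64(-32.91)} mid 2.615 outer mid 2.6950000000000003
pipe [622.    4.2] throat ahead of(-)/behind axis by 31.7 tool [514.4  33.3 127.9] 25.85
hex corner cand [(-157.5, np.float64(-133.9), np.int64(61)), (-97.5, np.float64(-74.0), np.int64(78)), (142.5, np.float64(160.7), np.int64(109)), (22.5, np.float64(46.8), np.int64(83)), (82.5, np.float64(101.3), np.int64(123)), (-37.5, np.float64(-64.1), np.int64(28))]
```

Emit:
apply_moves([
  [[0,0,0],[0,0,0],0],
  [[0,0,-1.5],[0,0,0],0],
  [[0,0,-3],[0,0,0],0],
  [[0,0,-4],[0,0,0],0],
  [[0,0,-4],[0,0,0],0],
])

```text
time_s: 26.52
tool_pos: [515.2, 30.7, 87.5]
tool_rot: [0.001, 0.993, -0.122, -0.001]
contact_force: [-0.4, -0.1, -2.1]
width: 12.4
grasp_force: 108.4
```

Run:
```python
from h import *
fit("g2")
```

```text
wrench top z 126.0 yaws [-1.2156  0.7263 -0.2446 -0.2423] yaw -0.2434
lateral of edges from pipe {'L': np.float64(15.21), 'R': np.float64(-15.63), 'OL': np.float64(35.41), 'OR': np.float64(-35.77)} mid -0.20999999999999996 outer mid -0.18000000000000327
pipe [621.2   4.7] throat ahead of(-)/behind axis by 11.7 tool [515.2  30.7  87.5] 26.525
hex corner cand [(-157.5, np.float64(-131.7), np.int64(78)), (-97.5, np.float64(-115.9), np.int64(124)), (142.5, np.float64(164.6), np.int64(108)), (22.5, np.float64(50.1), np.int64(51)), (82.5, np.float64(102.0), np.int64(155))]
```

Emit:
apply_moves([
  [[0,0,-0.8],[0,0,0],0],
  [[0,0,-1.6],[0,0,0],0],
  [[0,0,-2.4],[0,0,0],0],
  [[0,0,-3],[0,0,0],0],
  [[0,0,-3],[0,0,0],0],
])

```text
time_s: 27.2
tool_pos: [515.6, 31.0, 58.4]
tool_rot: [0.0, 0.993, -0.122, -0.0]
contact_force: [0.3, 0.9, -1.8]
width: 12.2
grasp_force: 108.5
```

Emit:
apply_moves([
  [[0.14,0.4,0],[0,0,-2.3],0],
  [[0.28,0.8,0],[0,0,-4.6],0],
  [[0.43,1.15,0],[0,0,-6.6],0],
  [[0.54,1.46,0],[0,0,-8.3],0],
  [[0.54,1.46,0],[0,0,-8.3],0],
])

```text
time_s: 27.82
tool_pos: [521.5, 45.0, 59.3]
tool_rot: [0.001, 0.981, -0.193, 0.0]
contact_force: [1.4, -4.2, -1.3]
width: 12.4
grasp_force: 108.5
```

Run:
```python
from h import *
lugs("t7")
```

```text
scene stripe 41 [376.1 276.8] r 51.4 ang -0.215
scene brass 40 [360.7 251.3] r 52.8 ang -2.269
scene brass 39 [400.9 258.2] r 54.5 ang 1.793
scene red 14 374.5 291.3 -0.194
side stripe 12 [363.8 227.4] r 54.3 ang -0.242
side brass 12 [362.2 229.8] r 53.1 ang -0.476
side brass 41 [331.2 234.4] r 57.0 ang -2.274
side red 7 370.4 235.3 -0.219
wrench dir from tool x -0.3889 tool [521.5  45.   59.3] [ 1.2 -3.6 -1.4] [-1.34 -0.12  0.2 ] 27.925
lug 1 1396 all -0.255 tip 820 0.092 rmax 102.9
lug -1 2680 all -0.235 tip 851 -0.246 rmax 65.1
```

Emit:
apply_moves([
  [[-0.12,-0.3,0],[0,0,1.7],0],
  [[-0.24,-0.6,0],[0,0,3.4],0],
  [[-0.36,-0.9,0],[0,0,5.2],0],
  [[-0.46,-1.15,0],[0,0,6.6],0],
  [[-0.46,-1.15,0],[0,0,6.6],0],
])

```text
time_s: 28.6
tool_pos: [516.7, 34.3, 59.0]
tool_rot: [-0.0, 0.991, -0.136, 0.0]
contact_force: [0.2, 1.1, -2.8]
width: 12.2
grasp_force: 108.5
```

Emit:
apply_moves([
  [[0,0,0],[0,0,0],0],
  [[0,0,1.5],[0,0,0],0],
  [[0,0,3.5],[0,0,0],0],
  [[0,0,7],[0,0,0],0],
  [[0,0,8],[0,0,0],0],
])

```text
time_s: 29.22
tool_pos: [518.1, 34.5, 142.6]
tool_rot: [-0.001, 0.991, -0.137, 0.002]
contact_force: [0.1, -0.4, -2.3]
width: 12.4
grasp_force: 108.5
```

Emit:
apply_moves([
  [[1.2,-3,0],[0,0,3.5],0],
  [[2.5,-6,0],[0,0,7],0],
  [[4,-9,0],[0,0,10.5],0],
  [[5,-11,0],[0,0,14],0],
  [[5,-11,0],[0,0,14],0],
])

```text
time_s: 29.85
tool_pos: [566.6, -76.9, 137.9]
tool_rot: [0.0, 1.0, -0.016, -0.001]
contact_force: [-0.7, -0.4, -3.1]
width: 12.0
grasp_force: 108.5
```

Run:
```python
from h import *
stripe("v2")
C=cam("wrist",env.observe());P=cloud(C,np.load("pics/v2.npy"));H=cv2.cvtColor(cv2.imread("pics/v2.png"),cv2.COLOR_BGR2HSV).astype(int)
b=(abs(H[...,0]-20)<8)&(H[...,1]>110)&(abs(P[...,2]-84)<4)
uv=np.argwhere(b)[:,::-1];q=plane(C,uv[:,0],uv[:,1],84)[:,:2]-[621.6,4.2];r=np.hypot(*q.T);a=np.arctan2(q[:,1],q[:,0])
for k in (2.0944,-2.0944):
    g=(abs(a-k+.2)<.35)&(r>44)&(r<64);print(g.sum(),(a[g].mean()-k).round(3))
s=env.observe();x=rot(s["tool_rot"])[:,0];print("tool dir",np.arctan2(x[1],x[0]))
# wrench in hand
m=(H[...,1]<60)&(H[...,2]>80)&(abs(P[...,2]-(s["tool_pos"][2]+39))<6);m[240:]=0
uv=np.argwhere(m)[:,::-1];z=np.median(P[m][:,2]);Q=plane(C,uv[:,0],uv[:,1],z)[:,:2]-s["tool_pos"][:2]
v=uv[:,1]>200; print("z",z-s["tool_pos"][2],len(Q),"tool",s["tool_pos"].round(1))
w=x[:2]/np.linalg.norm(x[:2]);n=np.array([-w[1],w[0]])
for lo,hi in ((40,70),(95,105),(110,120),(120,130)):
    g=(Q@w>lo)&(Q@w<hi); l=Q[g]@n
    if g.any(): print(lo,l.min().round(1),l.max().round(1),((l.min()+l.max())/2).round(2))
```

```text
('len', np.int32(997), 'r', np.float64(51.3), 'ang', np.float64(-0.202)) ('pipe', array([621.9,   4.7]), 'ang', np.float64(-0.219)) dir 2.919
yel 436 [689.6  32.4] 0.398 rel pipe 0.388
red 81 [694.6  -6.7] -0.145 rel pipe -0.157
[566.4 -76.1 138. ] [-0.7  0.5 -1.5] 29.9
719 -0.236
728 -0.217
tool dir -0.03161582910394517
z 38.506288547941665 24899 tool [566.4 -76.1 138. ]
40 -35.9 36.0 0.05
95 -36.2 36.1 -0.05
110 -36.2 36.2 -0.03
```

Stripe is now at the red mark (-0.20 to -0.22 rad). Back to the rest.

Emit:
apply_moves([
  [[-1.9,-5,0],[0,0,0],0],
  [[-3.8,-10,0],[0,0,0],0],
  [[-5.8,-15,0],[0,0,0],0],
  [[-8.05,-20.98,0],[0,0,0],0],
  [[-8.05,-20.98,0],[0,0,0],0],
])

```text
time_s: 30.52
tool_pos: [484.4, -288.0, 138.9]
tool_rot: [0.0, 1.0, -0.017, -0.0]
contact_force: [0.2, 0.4, -2.7]
width: 12.1
grasp_force: 108.7
```

Emit:
apply_moves([
  [[0,0,-3],[0,0,0],0],
  [[0,0,-7],[0,0,0],0],
  [[0,0,-10],[0,0,0],0],
  [[0,0,-11.3],[0,0,0],0],
  [[0,0,-11.3],[0,0,0],0],
])

```text
time_s: 31.15
tool_pos: [486.1, -284.9, 25.7]
tool_rot: [-0.0, 1.0, -0.014, -0.001]
contact_force: [0.4, -0.4, -2.6]
width: 11.8
grasp_force: 108.6
```

Run:
```python
from h import *
s=env.observe();print(s["tool_pos"],s["contact_force"],s["time_s"])
C,p,d=snap("wrist","r1")
for t in ("ww4","r1"):
    p=cv2.imread(f"pics/{t}.png");P=cloud(C,np.load(f"pics/{t}.npy"));H=cv2.cvtColor(p,cv2.COLOR_BGR2HSV).astype(int)
    m=(H[...,1]<60)&(H[...,2]>80)&(abs(P[...,2]-66)<8);m[230:]=0
    print(t,m.sum(),[np.nonzero(m[60:,u])[0].min()+60 for u in (300,330)],[ (np.nonzero(m[v])[0].min(),np.nonzero(m[v])[0].max()) for v in (20,60,100)],np.median(P[m],0))
```

```text
[ 486.13333134 -284.91306753   25.68944433] [ 0.39895112 -0.37539141 -2.61967427] 31.15
ww4 24425 [np.int64(131), np.int64(130)] [(np.int64(192), np.int64(443)), (np.int64(196), np.int64(439)), (np.int64(200), np.int64(436))] [ 563.75476592 -286.677083     64.25645175]
r1 24393 [np.int64(131), np.int64(131)] [(np.int64(193), np.int64(443)), (np.int64(196), np.int64(440)), (np.int64(200), np.int64(436))] [ 563.7438678  -286.7132629    64.23916428]
```

The wrench hasn't slipped in the grip, so lower and release.

Emit:
apply_moves([
  [[0,0,-0.8],[0,0,0],0],
  [[0,0,-1.4],[0,0,0],0],
  [[0,0,-1.8],[0,0,0],0],
  [[0,0,-1.95],[0,0,0],0],
  [[0,0,-1.95],[0,0,0],0],
])

```text
time_s: 31.82
tool_pos: [486.3, -285.7, 7.2]
tool_rot: [0.0, 1.0, -0.015, 0.0]
contact_force: [-2.4, 1.7, 3.8]
width: 12.1
grasp_force: 109.2
```

Emit:
apply_moves([
  [[0,0,0],[0,0,0],0],
  [[0,0,0],[0,0,0],0.25],
  [[0,0,0],[0,0,0],1],
  [[0,0,0],[0,0,0],1],
  [[0,0,0],[0,0,0],1],
], grip_force=30)

```text
time_s: 32.45
tool_pos: [486.2, -285.6, 6.4]
tool_rot: [0.0, 1.0, -0.015, 0.0]
contact_force: [0.1, 0.5, -0.3]
width: 74.7
grasp_force: 0.0
```

Emit:
apply_moves([
  [[0,0,1.5],[0,0,0],1],
  [[0,0,4],[0,0,0],1],
  [[0,0,7],[0,0,0],1],
  [[0,0,10],[0,0,0],1],
  [[0,0,10],[0,0,0],1],
])

```text
time_s: 33.08
tool_pos: [487.9, -286.4, 111.0]
tool_rot: [0.001, 1.0, -0.015, 0.003]
contact_force: [0.1, -0.6, -1.1]
width: 85.6
grasp_force: 0.0
```

Run:
```python
from h import *
wrench("r2");s=env.observe();print(s["tool_pos"],s["time_s"],s["contact_force"])
sc("r2")
```

```text
z 46.2 yaw -0.0269 len 218.1 head y range -38.8 38.1
orig from end [ 597.7 -288.7]
orig from tips [ 595.7 -288.6]
grip [ 487.7 -285.7]
[ 487.08788453 -285.82584473  108.79319788] 33.125 [ 0.00245594 -0.57610732  0.60698354]
scene stripe 44 [376.3 276.8] r 51.3 ang -0.209
scene brass 43 [360.8 251.3] r 52.6 ang -2.27
scene brass 45 [400.  258.1] r 52.7 ang 1.806
scene red 13 374.4 291.2 -0.198
side stripe 19 [362.6 227.2] r 50.9 ang -0.23
side brass 11 [334.8 215.5] r 56.3 ang 1.954
side brass 14 [362.8 229.8] r 54.4 ang -0.468
side brass 40 [331.1 234.7] r 58.3 ang -2.263
side red 6 370.2 235.2 -0.212
wrench dir from tool x -0.0297 tool [ 486.  -285.4  106.3] [ 0.1  0.6 -1.5] [ 0.05  0.04 -0.03] 33.225
```

The wrench is back within a millimetre of where it lay. The striped lug lines up with the red mark, and the arm is clear of everything.

```bash
python3 -c "
from bench import env
print(env.hand_in())"
```

```text
the job is handed in; nothing more can be done
None
```

The job is handed in at about 33 s of the 64 s allowed: nut pushed hand-tight by its lugs, then pulled to the red mark with the wrench in two goes (striped lug within about 0.02 rad), wrench back within about 1 mm of where it lay, and mould, bowl and jar not touched; the verdict was not shown.

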